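Line up the casts and hold the curing hood open

TASK

Get the casts ready for the light-curing box: stand the ivory and the blue cast from the worktop on the two free blue places of the low rack, one on each side of the tan cast and turned squarely like it, as a neat row, and let go of them. Then lift the amber hood of the curing box by its bar to 50 degrees (the green mark on its dial) and finish while still holding it there, steady, for a colleague to load, since it falls shut when let go. Leave the other things on the worktop where they are.

Things in the scene. Friction and masses are not known exactly. Their poses are not given: they have to be found in the camera images.
- cast_tan: Tan plaster cast of a jaw, a horseshoe 50 mm along its x and 62 mm along its y, straight gripping walls to 22 mm, teeth to 27 mm high, 0.13 kg. Origin: centre of its underside, z up. Grip it across its 50 mm (x) direction, the way that leaves the fingers before and behind it on the rack. It already stands on the middle place of the rack and stays there.
- cast_ivory: Ivory plaster cast of a jaw, a horseshoe 50 mm along its x and 62 mm along its y, straight gripping walls to 22 mm, teeth to 31 mm high, 0.13 kg. Origin: centre of its underside, z up. Grip it across its 50 mm (x) direction, the way that leaves the fingers before and behind it on the rack. At the start on the worktop, to one side.
- cast_blue: Light blue plaster cast of a jaw, a horseshoe 50 mm along its x and 62 mm along its y, straight gripping walls to 22 mm, teeth to 35 mm high, 0.13 kg. Origin: centre of its underside, z up. Grip it across its 50 mm (x) direction, the way that leaves the fingers before and behind it on the rack. At the start on the worktop, to the other side.
- rack: Low fixed white rack, 100 mm deep (its x) and 236 mm long (its y), its flat board's top 40 mm above the origin, which is the centre of its foot on the worktop. Three flat blue rectangles, 58 x 70 mm, mark the places, centred at y = -78, 0 and +78 mm, x = 0. On a place a cast's x axis lies along the rack's x axis (either way round), its origin 40 mm above the rack's.
- curing_box: Fixed white light-curing box, 140 mm deep (x), 170 mm wide (y), body 60 mm and closed hood top 98 mm high; front towards its -x. Origin: centre of its underside. On its right (-y) cheek is a white dial, radius 50 mm, with ticks at 0, 25, 50 and 75 degrees, the 50 degree tick green; the hood's red pointer runs over it.
- hood_hinge (a point): Middle of the hood's hinge axis, at (64, 0, 66) mm in the curing box's frame; the axis runs along the box's y. Its frame is turned as the box is.
- hood_bar (a point): Middle of the round steel bar by which the hood is lifted: 10 mm thick, along the box's y, 80 mm free between its two stubs, 175 mm from the hinge axis and, when closed, level with it, in front of the hood with 35 mm of free space between bar and hood and 60 mm of air beneath. It can be pinched from above by fingers before and behind it, and turns in the grip as the hood rises.
- hood (a joint): Angle of the amber hood in rad: 0 closed, 0.873 is 50 degrees, stop at 1.35; at angle a the bar lies 175 mm x cos(a) in front of the hinge (box's -x) and 175 mm x sin(a) above it. About 0.35 kg; it falls shut from every angle when let go (about 2 N at the bar holds it).
- grease_tin: Flat round tin, white with blue lid, 68 mm across, 25 mm high; a bystander standing loose on the worktop, to be left where it is. Origin: centre of its underside.
- compound_bar: Brown bar of polishing compound, 38 x 60 x 28 mm; a bystander standing loose on the worktop, to be left where it is. Origin: centre of its underside.
- denture: Pink denture, 46 x 58 x 18 mm; a bystander standing loose on the worktop, to be left where it is. Origin: centre of its underside.

How it is judged:
On the way, in this order (a step that is already met when the one before it is completed fails the run):
1. all three casts stand in a square row on the rack's places, let go (((x of cast_ivory in the frame of rack between -0.012 and 0.012 m and y of cast_ivory in the frame of rack between 0.066 and 0.09 m and x of cast_blue in the frame of rack between -0.012 and 0.012 m and y of cast_blue in the frame of rack between -0.09 and -0.066 m) or (x of cast_blue in the frame of rack between -0.012 and 0.012 m and y of cast_blue in the frame of rack between 0.066 and 0.09 m and x of cast_ivory in the frame of rack between -0.012 and 0.012 m and y of cast_ivory in the frame of rack between -0.09 and -0.066 m)) and x of cast_tan in the frame of rack between -0.012 and 0.012 m and y of cast_tan in the frame of rack between -0.012 and 0.012 m and z of cast_tan in the frame of rack between 0.037 and 0.045 m and angle between each of cast_tan, cast_ivory, cast_blue's own z axis and vertical below 0.1 rad and angle between the x axis of each of cast_tan, cast_ivory, cast_blue and the x axis of rack, either way round below 0.15 rad and linear speed of each of cast_tan, cast_ivory, cast_blue below 0.02 m/s and contact force between each of cast_tan, cast_ivory, cast_blue and the fingers below 0.1 N and z of cast_ivory in the frame of rack between 0.037 and 0.045 m and z of cast_blue in the frame of rack between 0.037 and 0.045 m), for 0.3 s.
2. then the hood is held at 50 degrees (value of joint hood between 0.768 and 0.977 rad and velocity of joint hood between -0.06 and 0.06 rad/s and contact force between the fingers and hood above 0.4 N and contact force between each of cast_tan, cast_ivory, cast_blue, grease_tin, compound_bar, denture and hood below 0.1 N), for 0.3 s.
At the end, for the whole second after the job is handed in: Casts upright on the rack, ivory and blue on the outer places, tan in the middle, each within 12 mm of its place along both rack axes, square within 0.15 rad, at rest, let go; the fingers hold the hood still at 50 +- 6 degrees (0.768 to 0.977 rad), nothing else propping it (all of step 1 and all of step 2); the arm keeps its last pose, push and grip.
It fails at once if the grease tin is moved by more than 30 mm (distance of grease_tin from where it was at the start of the episode above 0.03 m).
It fails at once if the compound bar is moved by more than 30 mm (distance of compound_bar from where it was at the start of the episode above 0.03 m).
It fails at once if the denture is moved by more than 30 mm (distance of denture from where it was at the start of the episode above 0.03 m).
It also fails if it takes over 64 s, if anything falls off the work surface, if the arm or the gripper's body presses on something with over 40 N, if the wrist force passes 120 N, or if a joint passes its speed limit or range.

ROBOT

A 7-joint arm with a two-finger parallel gripper is mounted at the origin on a cart in front of the work surface, level with it; the furniture and walls round the work are solid. World frame = base frame: x ahead of the robot, y to its left, z up, the work surface at z = 0. Lengths are in m, angles in rad, forces in N, time in s.
With the tool pointing down it reaches from about 0.35 to 0.9 m from the base axis. Payload 19.9 kg.
Tool frame: the origin (TCP) lies at the very end of the fingers, on their centre line; the grasp point (between the pads) lies 19 mm behind it; z points along the fingers, y is the direction in which the jaws open and shut (so a half turn about z gives the same grasp; the last joint's range is limited). The gripper opens to 94 mm and grips with 3 to 60 N. Pads are 16 mm wide; open, the fingers measure 119 mm over their backs; the gripper's body (75 mm by 177 mm) begins 78 mm behind the grasp point.
Start: joints at [1.125, 0.417, -0.01, 1.614, 0.005, 1.111, -0.053], TCP at [0.246, -0.575, 0.168] pointing down, gripper open.
Joint ranges: [-2.81, 2.81], [-0.39, 2.02], [-1.27, 1.25], [0.06, 2.57], [-1.19, 4.33], [0.19, 2], [-2.82, 2.82]. Speed limits (rad/s): [1.89, 1.89, 2.39, 2.39, 3.01, 3.01, 3.01].

INTERFACE

Orientations are given as a unit quaternion [x, y, z, w].
In Python, from rig import env gives the robot as it stands.
- The arm moves only by the tool move_arm, never from a script. Its argument "rows" is a list of rows, each an object of numbers: "dx", "dy", "dz": the shift along the tool's x, y, z in m; "yaw": the turn about the tool's z in rad. In form: [{"dx": .., "dy": .., "dz": .., "yaw": ..}, ...]. A call has exactly 10 rows; each row is the pose to reach, as a shift and turn from the pose commanded when the call began, along the tool's axes at that moment; what a row does not reach only later rows make up. A row lasts 1/12 s, in which the tool goes at most 41.7 mm and 7.16 degrees, less where a joint would pass 70% of its speed; a pose out of reach is approached as far as the arm can. A call with a gripper value outside its range is refused whole. "gripper" is the closure, from -1 (fully open) to 1 (shut), set as the call begins (left out, the last holds). The fingers move at their own pace and stop on an object; "force" is the grip in N (left out, the last holds). Time passes only in rows, so rows that repeat a pose let the fingers close, or fill a call up. It gives the time, the measured TCP pose, the force and the opening at its end, in the units of the state.
- env.get_obs(): the state, without advancing time (a new reading comes with each control period).
- env.get_image(name): name is "scene" or "top" or "wrist"; returns the picture (420x560x3 uint8, red, green, blue); there is no depth.
- env.camera_model(name): a dict with "fx", "fy", "cx", "cy" (pixels), "T" (4x4, takes a point from camera to world coordinates); the wrist camera has in their place "mount" (4x4, takes a point from camera to tool coordinates, whose origin is the TCP and whose axes are the flange's). Camera axes: x right, y down, z forward; pixel columns grow to the right and rows downward; lengths in m; the calibration is good to about 2 mm. A picture is of the moment at which its call begins: read the wrist's pose just before it. camera_model takes no time and is no camera call.
- env.finish_job(): hands the job in, once; it reports no verdict.
The state is a dict: "time_s": time; "qpos": joint angles; "joint_velocities": joint speeds; "joint_torque": joint torques, N m; "tool_pos": TCP position; "tool_rot": TCP orientation; "wrist_force": force on the tool from outside, world axes, zero at the start; "wrist_torque": the same for the moment, N m; "finger_gap": opening from 0.0 (shut) to 1.0 (fully open).
Only numpy, scipy, OpenCV 4.12 (cv2) and the standard library are available. Lean on these libraries where they do the work, as an engineer would, in place of code of your own. Each camera call takes 0.05 s, during which the arm holds its last target.

## Working session

There is one attempt and no reset: what is moved stays moved. The work goes in short steps, Python scripts to look and compute and a tool call to move; the robot and the scene stay as the last step left them, time stands still between calls to the robot, and variables do not carry over. Pictures are saved under pics/ and viewed, and the job is handed in when it is done.

Besides the shell and the picture viewer there is one more tool, called after "Emit:" as name(argument=value, ...) on one line, values as JSON. move_arm: Moves the arm, as the interface text tells. Its arguments: {"type":"object","properties":{"rows":{"type":"array"},"gripper":{"type":"number"},"force":{"type":"number"}},"required":["rows"]}

```bash
ls; mkdir -p pics; cat > h.py <<'E'
import numpy as np, cv2
from rig import env
from scipy.spatial.transform import Rotation as R
def shot(n,f):
    im=env.get_image(n); cv2.imwrite('pics/'+f,cv2.cvtColor(im,cv2.COLOR_RGB2BGR)); return im
def cam(n):
    m=env.camera_model(n); K=np.array([[m['fx'],0,m['cx']],[0,m['fy'],m['cy']],[0,0,1]])
    if 'T' in m: T=np.array(m['T'])
    else:
        o=env.get_obs(); W=np.eye(4); W[:3,:3]=R.from_quat(o['tool_rot']).as_matrix(); W[:3,3]=o['tool_pos']; T=W@np.array(m['mount'])
    return K,T
def px2w(n,uv,z):
    K,T=cam(n); uv=np.atleast_2d(uv).astype(float)
    d=(T[:3,:3]@np.linalg.inv(K)@np.c_[uv,np.ones(len(uv))].T).T
    s=(z-T[2,3])/d[:,2]; return T[:3,3]+d*s[:,None]
def w2px(n,P):
    K,T=cam(n); P=np.atleast_2d(P); q=(P-T[:3,3])@T[:3,:3]; q=q@K.T; return q[:,:2]/q[:,2:]
E
python3 - <<'E'
from h import *
shot('scene','s0.png');shot('top','t0.png')
print(cam('top'));print(cam('scene'));o=env.get_obs();print(o)
E
```

```text
pics
(array([[418.67107696,   0.        , 279.03909111],
       [  0.        , 418.67107696, 199.53425353],
       [  0.        ,   0.        ,   1.        ]]), array([[ 0.01593851, -0.98996103,  0.14043901,  0.31610571],
       [-0.99971671, -0.01329495,  0.01974171, -0.13401491],
       [-0.0176764 , -0.14071388, -0.98989249,  1.28013006],
       [ 0.        ,  0.        ,  0.        ,  1.        ]]))
(array([[398.81744082,   0.        , 280.62850224],
       [  0.        , 398.81744082, 212.86042558],
       [  0.        ,   0.        ,   1.        ]]), array([[ 0.85008042, -0.21590882,  0.48036096, -0.02551954],
       [-0.52613107, -0.3887502 ,  0.75634607, -0.97677914],
       [ 0.02343863, -0.89568781, -0.44406528,  0.56799153],
       [ 0.        ,  0.        ,  0.        ,  1.        ]]))
{'time_s': 0.1, 'qpos': array([ 1.12548392,  0.41792536, -0.01032025,  1.61408199,  0.0047098 ,
        1.11071992, -0.05297637]), 'joint_velocities': array([-0.00046725, -0.00212208,  0.00018757,  0.00028608, -0.00023554,
        0.00011941, -0.00084573]), 'joint_torque': array([ 1.38608902e-03, -8.52584124e+01,  6.40015025e-01, -4.26694822e+01,
       -4.88832348e-02,  1.64586806e-02,  1.30584789e-05]), 'tool_pos': array([ 0.24542592, -0.5743891 ,  0.16729433]), 'tool_rot': array([ 9.79680767e-01,  2.00562425e-01, -1.54122239e-04, -5.33629312e-04]), 'wrist_force': array([ 0.58184884, -0.16457936, -0.33090276]), 'wrist_torque': array([-0.058744  ,  0.01730601,  0.01091701]), 'finger_gap': 1.0014054257113671}
```

View pics/s0.png

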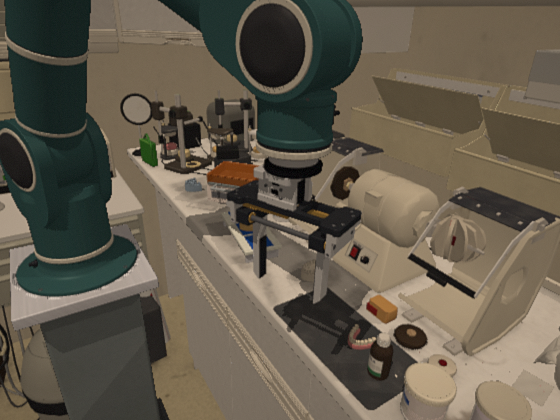

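View pics/t0.png

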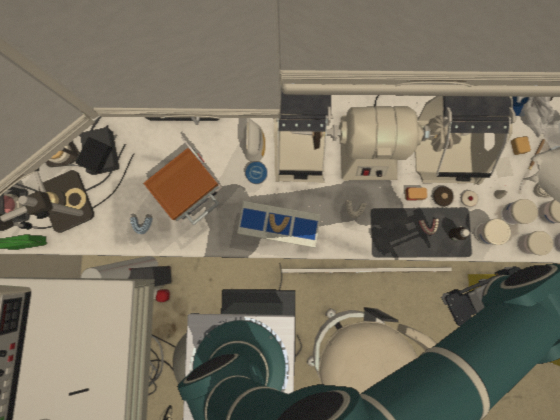

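```bash
python3 - <<'E'
from h import *
im=cv2.imread('pics/t0.png')
cv2.imwrite('pics/t0a.png',cv2.resize(im[140:260,100:240],None,fx=5.5,fy=5,interpolation=cv2.INTER_CUBIC)[:600,:800])
cv2.imwrite('pics/t0b.png',cv2.resize(im[160:260,230:390],None,fx=5,fy=5,interpolation=cv2.INTER_CUBIC))
for n,p,z in [('blue',(141,222),.02),('ivory',(355,207),.02),('rack',(279,223),.04),('tin',(256,172),.025)]: print(n,px2w('top',p,z))
E
```

```text
blue [[0.42039017 0.30903509 0.02      ]]
ivory [[ 0.47517458 -0.33890111  0.02      ]]
rack [[ 0.42169192 -0.11028822  0.04      ]]
tin [[ 0.57832211 -0.03711965  0.025     ]]
```

View pics/t0a.png

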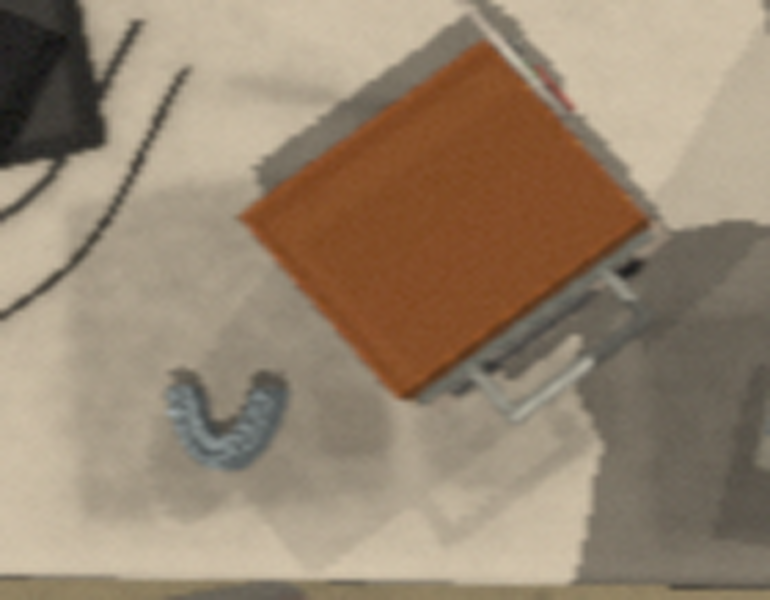

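View pics/t0b.png

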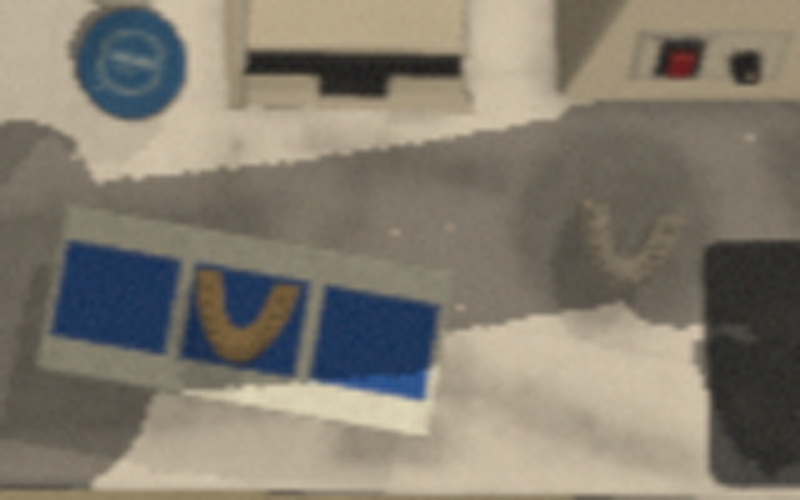

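```bash
python3 - <<'E'
from h import *
c=np.array([(68,205),(450,270),(430,437),(38,367)])/5+np.array([230,160])
w=px2w('top',c,.04);print(w,w.mean(0)); d=lambda a,b:np.linalg.norm(w[a]-w[b]); print(d(0,1),d(1,2),d(2,3),d(3,0))
for a,b in((3,0),(2,1)): v=w[b]-w[a]; print(np.degrees(np.arctan2(v[1],v[0])))
for a,b in((1,0),(2,3)): v=w[b]-w[a]; print(np.degrees(np.arctan2(v[1],v[0]))-90)
im=cv2.imread('pics/t0.png').astype(int)
b,g,r=im[...,0],im[...,1],im[...,2]
m=((b>g+35)&(b>r+60)).astype(np.uint8)
m[:, :235]=0; m[:195]=0; m[250:]=0; m[:,330:]=0
n,l,s,ce=cv2.connectedComponentsWithStats(m)
for i in range(1,n):
  if s[i,4]>100:
    pts=np.argwhere(l==i)[:,::-1]; pw=px2w('top',pts,.04)[:,:2].astype(np.float32); print(s[i],px2w('top',ce[i],.04),cv2.minAreaRect(pw*1000))
# casts
c=lambda L:np.array(L)
for nm,L in (('blue',np.array([(185,375),(270,375),(225,465)])/[5.5,5]+[100,140]),('ivory',np.array([(590,205),(672,215),(627,285)])/5+[230,160])):
  print(nm,px2w('top',L,.025))
print('mount',env.camera_model('wrist'))
# bar ends
print(px2w('top',np.array([(518,415),(640,325)])/[5.5,5]+[100,140],.066))
E
```

```text
[[ 0.48618698 -0.00319369  0.04      ]
 [ 0.45025555 -0.23174033  0.04      ]
 [ 0.35138924 -0.22021711  0.04      ]
 [ 0.38904117  0.01191346  0.04      ]] [ 0.41921824 -0.11080941  0.04      ]
0.23135391502073888 0.0995355892017171 0.23516434355878213 0.09831344949440253
-8.839267892582265
-6.648031025391409
-8.934738819257646
-9.2132254601148
blue [[0.44090701 0.33106347 0.025     ]
 [0.44157093 0.28395233 0.025     ]
 [0.38678696 0.30547292 0.025     ]]
ivory [[ 0.49250243 -0.31720156  0.025     ]
 [ 0.4870808  -0.36644567  0.025     ]
 [ 0.44431878 -0.33899713  0.025     ]]
mount {'fx': 311.42018372431124, 'fy': 311.42018372431124, 'cx': 280.61859824393724, 'cy': 206.40206120260675, 'mount': array([[-1.12542883e-03, -9.65725786e-01, -2.59562014e-01,
         7.56702170e-02],
       [ 9.99999111e-01, -1.27263224e-03,  3.99079728e-04,
        -5.76914268e-04],
       [-7.15728571e-04, -2.59561334e-01,  9.65726360e-01,
        -2.17103104e-01],
       [ 0.00000000e+00,  0.00000000e+00,  0.00000000e+00,
         1.00000000e+00]])}
[[0.41590732 0.1366332  0.066     ]
 [0.46970547 0.07371602 0.066     ]]
```

```bash
cat >> h.py <<'E'
def tri(a,b):
    def ray(n,p):
        K,T=cam(n); d=T[:3,:3]@np.linalg.inv(K)@np.array([*p,1.]); return T[:3,3],d/np.linalg.norm(d)
    o1,d1=ray('top',a);o2,d2=ray('scene',b)
    M=np.eye(3)*2-np.outer(d1,d1)-np.outer(d2,d2); v=(np.eye(3)-np.outer(d1,d1))@o1+(np.eye(3)-np.outer(d2,d2))@o2
    p=np.linalg.solve(M,v); e=np.linalg.norm(np.cross(d1,d2)@(o2-o1)/np.linalg.norm(np.cross(d1,d2))); return p,e
def go(x,y,z,ang):
    "ang: world angle (deg) of tool x"
    o=env.get_obs(); Rm=R.from_quat(o['tool_rot']).as_matrix(); d=Rm.T@(np.array([x,y,z])-o['tool_pos'])
    cur=np.arctan2(Rm[1,0],Rm[0,0]); yaw=-(np.radians(ang)-cur); yaw=(yaw+np.pi)%(2*np.pi)-np.pi
    print('now',o['tool_pos'].round(4),'ang',np.degrees(cur).round(2),'tilt',Rm[2].round(4),'gap',round(o['finger_gap'],3),'t',round(o['time_s'],2),'F',o['wrist_force'].round(1))
    print('dx %.4f dy %.4f dz %.4f yaw %.4f rows~%.1f/%.1f'%(*d,yaw,np.linalg.norm(d)/.0417,abs(np.degrees(yaw))/7.16))
E
python3 - <<'E'
from h import *
print(tri((366,172),(355,247)))
go(.466,-.340,.165,86)
print(w2px('scene',[[.56,-.3,0],[.56,-.3,.1],[.56,-.3,.2]]), w2px('top',[[.56,-.38,0],[.56,-.38,.1],[.56,-.38,.2]]))
E
```

```text
(array([ 0.57640097, -0.36669951,  0.06443342]), np.float64(0.0055554408690756))
now [ 0.2454 -0.5744  0.1673] ang 23.14 tilt [-1.0e-04 -1.1e-03 -1.0e+00] gap 1.001 t 0.1 F [ 0.6 -0.2 -0.3]
dx 0.2949 dy -0.1288 dz 0.0024 yaw -1.0971 rows~7.7/8.8
[[329.59579144 258.34643848]
 [332.70205407 224.67700328]
 [336.09672403 187.88146025]] [[367.00764079 180.79189774]
 [373.66085924 174.3234709 ]
 [381.5130434  166.68937936]]
```

Emit:
move_arm(rows=[{"dx":0.03,"dy":-0.013,"dz":0,"yaw":-0.11},{"dx":0.06,"dy":-0.026,"dz":0,"yaw":-0.22},{"dx":0.09,"dy":-0.039,"dz":0,"yaw":-0.33},{"dx":0.12,"dy":-0.052,"dz":0,"yaw":-0.44},{"dx":0.15,"dy":-0.065,"dz":0,"yaw":-0.55},{"dx":0.18,"dy":-0.078,"dz":0,"yaw":-0.66},{"dx":0.21,"dy":-0.091,"dz":0,"yaw":-0.77},{"dx":0.24,"dy":-0.104,"dz":0,"yaw":-0.88},{"dx":0.27,"dy":-0.117,"dz":0,"yaw":-0.99},{"dx":0.295,"dy":-0.129,"dz":0.002,"yaw":-1.097}], gripper=-1, force=25)

```text
time_s: 0.93
tool_pos: [0.4676, -0.3383, 0.166]
tool_rot: [0.729, 0.684, 0.0, 0.0]
wrist_force: [-0.6, 0.2, -1.3]
finger_gap: 1.0
```

```bash
python3 - <<'E'
from h import *
go(.466,-.340,.165,86); shot('wrist','w1.png'); go(.466,-.340,.165,86);print(env.get_obs()['qpos'])
E
```

```text
now [ 0.4676 -0.3383  0.166 ] ang 86.36 tilt [ 2.e-04  3.e-04 -1.e+00] gap 1.0 t 0.93 F [-0.6  0.2 -1.3]
dx -0.0018 dy -0.0015 dz 0.0010 yaw 0.0063 rows~0.1/0.1
now [ 0.4709 -0.3335  0.1655] ang 87.16 tilt [ 0.0022  0.0011 -1.    ] gap 1.0 t 0.98 F [ 3.7  7.  -1.1]
dx -0.0067 dy -0.0046 dz 0.0005 yaw 0.0203 rows~0.2/0.2
[ 0.83965031  0.35427772 -0.34472601  1.72945141  0.1304172   1.08067997
  0.40362129]
```

View pics/w1.png

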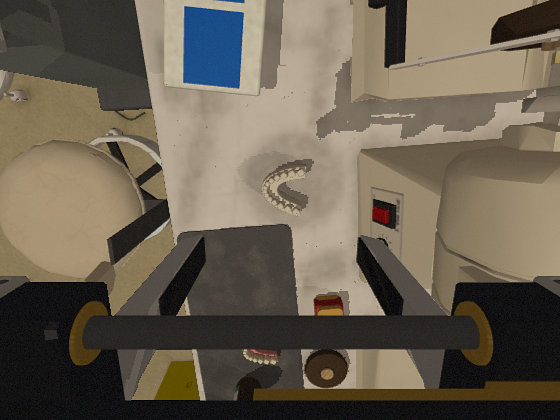

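Emit:
move_arm(rows=[{"dx":0,"dy":0,"dz":0,"yaw":0},{"dx":0,"dy":0,"dz":0.01,"yaw":0},{"dx":0,"dy":0,"dz":0.02,"yaw":0},{"dx":0,"dy":0,"dz":0.03,"yaw":0},{"dx":0,"dy":0,"dz":0.04,"yaw":0},{"dx":0,"dy":0,"dz":0.05,"yaw":0},{"dx":0,"dy":0,"dz":0.06,"yaw":0},{"dx":0,"dy":0,"dz":0.06,"yaw":0},{"dx":0,"dy":0,"dz":0.06,"yaw":0},{"dx":0,"dy":0,"dz":0.06,"yaw":0}])

```text
time_s: 1.82
tool_pos: [0.4664, -0.3403, 0.1061]
tool_rot: [0.731, 0.682, 0.0, 0.0]
wrist_force: [1.2, -0.7, 0.5]
finger_gap: 1.003
```

```bash
python3 - <<'E'
from h import *
go(.466,-.340,.105,86); 
K,T=cam('wrist'); im=shot('wrist','w2.png'); go(.466,-.340,.105,86)
np.savez('w2.npz',K=K,T=T)
cv2.imwrite('pics/w2z.png',cv2.resize(cv2.imread('pics/w2.png')[120:320,180:400],None,fx=3,fy=3,interpolation=cv2.INTER_CUBIC)[:600])
print(w2px('wrist',[[.466,-.34,.025]]))
E
```

```text
now [ 0.4664 -0.3403  0.1061] ang 85.99 tilt [-1.e-04  3.e-04 -1.e+00] gap 1.003 t 1.82 F [ 1.2 -0.7  0.5]
dx 0.0003 dy -0.0004 dz 0.0011 yaw -0.0002 rows~0.0/0.0
now [ 0.4664 -0.3403  0.1063] ang 85.99 tilt [-3.e-04  5.e-04 -1.e+00] gap 0.999 t 1.87 F [-0.2 -0.1  0.4]
dx 0.0003 dy -0.0005 dz 0.0013 yaw -0.0002 rows~0.0/0.0
[[280.08791138 201.79184821]]
```

View pics/w2z.png

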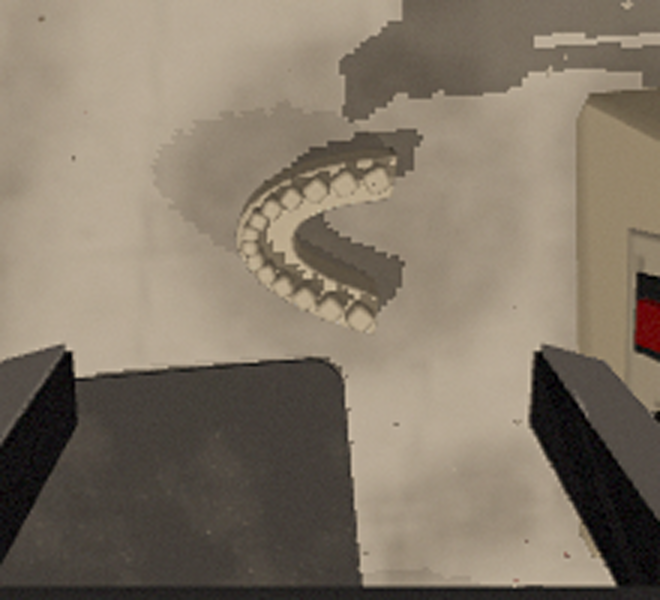

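```bash
python3 - <<'E'
from h import *
d=np.load('w2.npz')
L=np.array([(239,240),(396,155),(398,178),(390,195),(378,300),(380,315),(368,332)])/3+[180,120]
for z in (.022,.03): print(px2w('wrist',L,z).round(4))
E
```

```text
[[ 0.4458 -0.3375  0.022 ]
 [ 0.4991 -0.3128  0.022 ]
 [ 0.4994 -0.3204  0.022 ]
 [ 0.4965 -0.3259  0.022 ]
 [ 0.4908 -0.3616  0.022 ]
 [ 0.4912 -0.367   0.022 ]
 [ 0.4868 -0.3728  0.022 ]]
[[ 0.4465 -0.3355  0.03  ]
 [ 0.4984 -0.3115  0.03  ]
 [ 0.4987 -0.3189  0.03  ]
 [ 0.4959 -0.3242  0.03  ]
 [ 0.4903 -0.3591  0.03  ]
 [ 0.4907 -0.3643  0.03  ]
 [ 0.4864 -0.37    0.03  ]]
```

```bash
python3 - <<'E'
from h import *
go(.470,-.337,.007,80.5)
E
```

```text
now [ 0.4664 -0.3403  0.1063] ang 85.99 tilt [-3.e-04  5.e-04 -1.e+00] gap 0.999 t 1.87 F [-0.2 -0.1  0.4]
dx 0.0036 dy 0.0033 dz 0.0993 yaw 0.0958 rows~2.4/0.8
```

Emit:
move_arm(rows=[{"dx":0.002,"dy":0.002,"dz":0.015,"yaw":0.05},{"dx":0.0035,"dy":0.0035,"dz":0.03,"yaw":0.095},{"dx":0.0035,"dy":0.0035,"dz":0.045,"yaw":0.095},{"dx":0.0035,"dy":0.0035,"dz":0.06,"yaw":0.095},{"dx":0.0035,"dy":0.0035,"dz":0.073,"yaw":0.095},{"dx":0.0035,"dy":0.0035,"dz":0.084,"yaw":0.095},{"dx":0.0035,"dy":0.0035,"dz":0.092,"yaw":0.095},{"dx":0.0035,"dy":0.0035,"dz":0.097,"yaw":0.095},{"dx":0.0035,"dy":0.0035,"dz":0.099,"yaw":0.095},{"dx":0.0035,"dy":0.0035,"dz":0.099,"yaw":0.095}])

```text
time_s: 2.7
tool_pos: [0.4699, -0.337, 0.0067]
tool_rot: [0.763, 0.646, -0.0, -0.0]
wrist_force: [0.5, -0.0, 0.0]
finger_gap: 1.001
```

```bash
python3 - <<'E'
from h import *
go(.470,-.337,.007,80.5); shot('wrist','w3.png')
E
```

```text
now [ 0.4699 -0.337   0.0067] ang 80.55 tilt [ 1.e-04 -1.e-04 -1.e+00] gap 1.001 t 2.7 F [ 0.5 -0.   0. ]
dx -0.0000 dy 0.0001 dz -0.0003 yaw 0.0008 rows~0.0/0.0
```

View pics/w3.png

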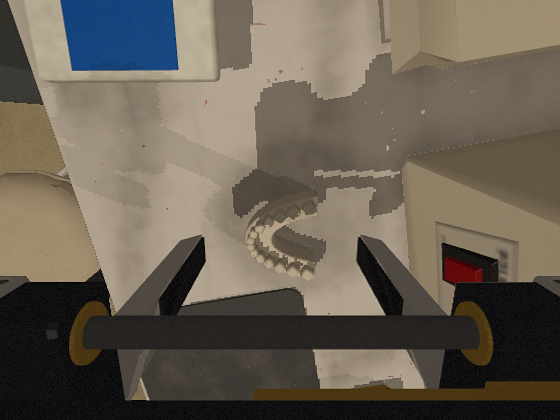

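Emit:
move_arm(rows=[{"dz":0},{"dz":0},{"dz":0},{"dz":0},{"dz":0},{"dz":0},{"dz":0},{"dz":0},{"dz":0},{"dz":0}], gripper=1, force=20)

```text
validation failed for argument at $.ro...
```

```bash
python3 - <<'E'
from h import *
shot('wrist','w4.png'); go(.425,-.188,.2,81)
E
```

```text
now [ 0.4702 -0.3371  0.0073] ang 80.54 tilt [-2.e-04  5.e-04 -1.e+00] gap 0.999 t 2.8 F [0.8 0.  0.1]
dx 0.1396 dy -0.0690 dz -0.1928 yaw -0.0080 rows~5.9/0.1
```

View pics/w4.png

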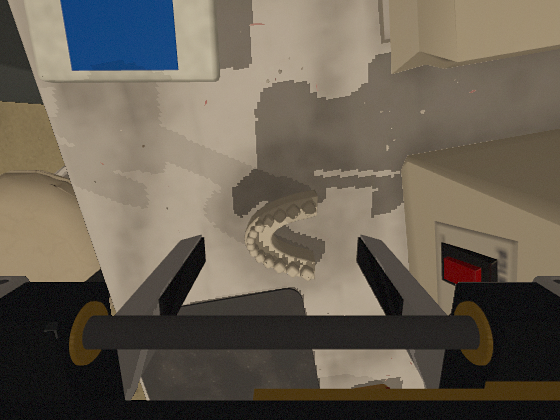

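All four keys are needed in each row.

Emit:
move_arm(rows=[{"dx":0,"dy":0,"dz":0,"yaw":0},{"dx":0,"dy":0,"dz":0,"yaw":0},{"dx":0,"dy":0,"dz":0,"yaw":0},{"dx":0,"dy":0,"dz":0,"yaw":0},{"dx":0,"dy":0,"dz":0,"yaw":0},{"dx":0,"dy":0,"dz":0,"yaw":0},{"dx":0,"dy":0,"dz":0,"yaw":0},{"dx":0,"dy":0,"dz":0,"yaw":0},{"dx":0,"dy":0,"dz":0,"yaw":0},{"dx":0,"dy":0,"dz":0,"yaw":0}], gripper=1, force=20)

```text
time_s: 3.63
tool_pos: [0.4699, -0.3369, 0.0068]
tool_rot: [0.763, 0.646, -0.0, -0.0]
wrist_force: [0.3, -0.5, 1.0]
finger_gap: 0.327
```

```bash
python3 - <<'E'
from h import *
shot('wrist','w5.png'); go(.425,-.188,.2,81)
E
```

```text
now [ 0.4699 -0.3369  0.0068] ang 80.54 tilt [ 1.e-04 -0.e+00 -1.e+00] gap 0.285 t 3.68 F [ 0.5 -0.5  0.4]
dx 0.1395 dy -0.0688 dz -0.1932 yaw -0.0079 rows~5.9/0.1
```

View pics/w5.png

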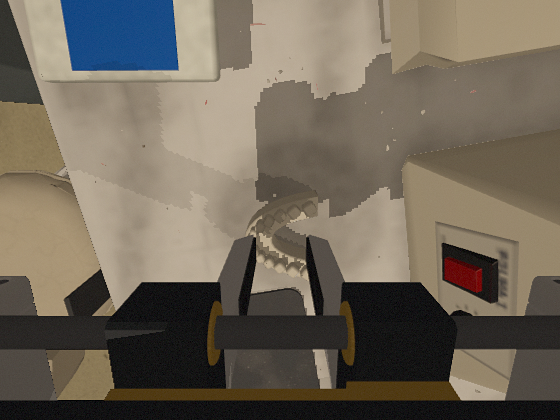

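```bash
python3 - <<'E'
from h import *
print(w2px('scene',[[.2454,-.5744,.1673],[.2454,-.5744,.2083]]))
im=shot('scene','s1.png');shot('top','t1.png')
cv2.imwrite('pics/s1z.png',cv2.resize(cv2.imread('pics/s1.png')[180:380,180:400],None,fx=3,fy=3,interpolation=cv2.INTER_CUBIC))
print(w2px('scene',[[.47,-.337,.0068],[.47,-.337,.05]]), env.get_obs()['finger_gap'])
E
```

```text
[[286.62470891 306.6210898 ]
 [287.45342848 284.84609002]]
[[309.97948069 273.20946419]
 [310.99517008 258.21488075]] 0.20085165436006344
```

View pics/s1z.png

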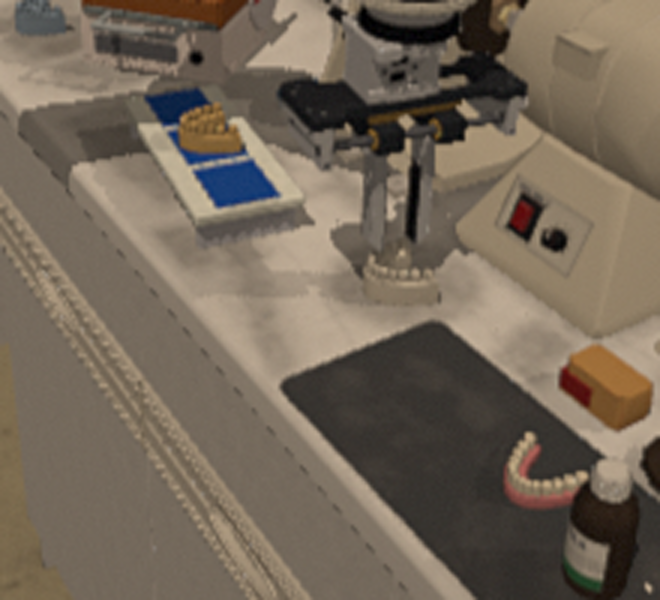

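Emit:
move_arm(rows=[{"dx":0,"dy":0,"dz":0,"yaw":0},{"dx":0,"dy":0,"dz":0,"yaw":0},{"dx":0,"dy":0,"dz":0,"yaw":0},{"dx":0,"dy":0,"dz":0,"yaw":0},{"dx":0,"dy":0,"dz":0,"yaw":0},{"dx":0,"dy":0,"dz":0,"yaw":0},{"dx":0,"dy":0,"dz":0,"yaw":0},{"dx":0,"dy":0,"dz":0,"yaw":0},{"dx":0,"dy":0,"dz":0,"yaw":0},{"dx":0,"dy":0,"dz":0,"yaw":0}], gripper=-1)

```text
time_s: 4.62
tool_pos: [0.4699, -0.3369, 0.0068]
tool_rot: [0.763, 0.646, 0.0, -0.0]
wrist_force: [-0.0, -0.9, -0.3]
finger_gap: 0.87
```

```bash
python3 - <<'E'
from h import *
go(.470,-.337,-.018,80.5)
E
python3 -c "
import cv2
im=cv2.imread('pics/w4.png');cv2.imwrite('pics/w4z.png',cv2.resize(im[200:400,120:240],None,fx=5,fy=3))"
```

```text
now [ 0.4699 -0.3369  0.0068] ang 80.55 tilt [ 1.e-04 -1.e-04 -1.e+00] gap 0.87 t 4.62 F [-0.  -0.9 -0.3]
dx -0.0001 dy 0.0001 dz 0.0248 yaw 0.0008 rows~0.6/0.0
```

View pics/w4z.png

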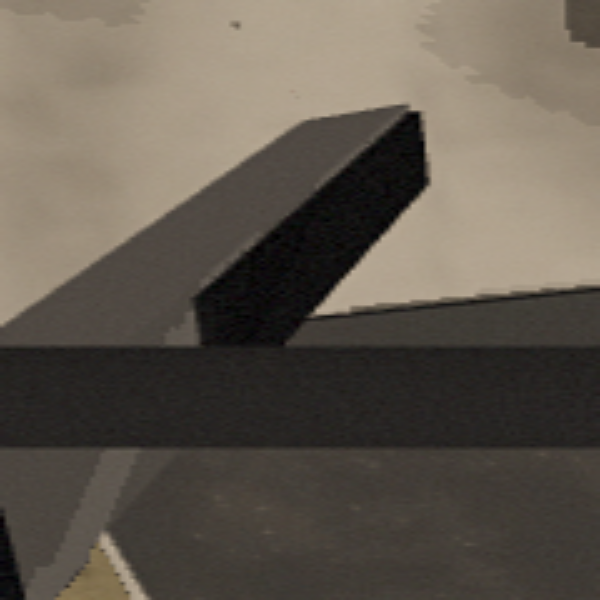

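Emit:
move_arm(rows=[{"dx":0,"dy":0,"dz":0.0,"yaw":0},{"dx":0,"dy":0,"dz":0.0,"yaw":0},{"dx":0,"dy":0,"dz":0.006,"yaw":0},{"dx":0,"dy":0,"dz":0.012,"yaw":0},{"dx":0,"dy":0,"dz":0.018,"yaw":0},{"dx":0,"dy":0,"dz":0.024,"yaw":0},{"dx":0,"dy":0,"dz":0.029,"yaw":0},{"dx":0,"dy":0,"dz":0.032,"yaw":0},{"dx":0,"dy":0,"dz":0.034,"yaw":0},{"dx":0,"dy":0,"dz":0.034,"yaw":0}], gripper=-1)

```text
time_s: 5.45
tool_pos: [0.4697, -0.3368, -0.0276]
tool_rot: [0.763, 0.646, -0.0, -0.0]
wrist_force: [-0.0, 0.5, 0.2]
finger_gap: 1.002
```

```bash
python3 - <<'E'
from h import *
go(.470,-.337,-.028,80.5)
im=shot('scene','s2.png');shot('wrist','w6.png')
cv2.imwrite('pics/s2z.png',cv2.resize(cv2.imread('pics/s2.png')[200:320,240:400],None,fx=5,fy=5,interpolation=cv2.INTER_CUBIC))
E
```

```text
now [ 0.4697 -0.3368 -0.0276] ang 80.55 tilt [ 3.e-04 -5.e-04 -1.e+00] gap 1.002 t 5.45 F [-0.   0.5  0.2]
dx -0.0002 dy 0.0003 dz 0.0004 yaw 0.0009 rows~0.0/0.0
```

View pics/s2z.png

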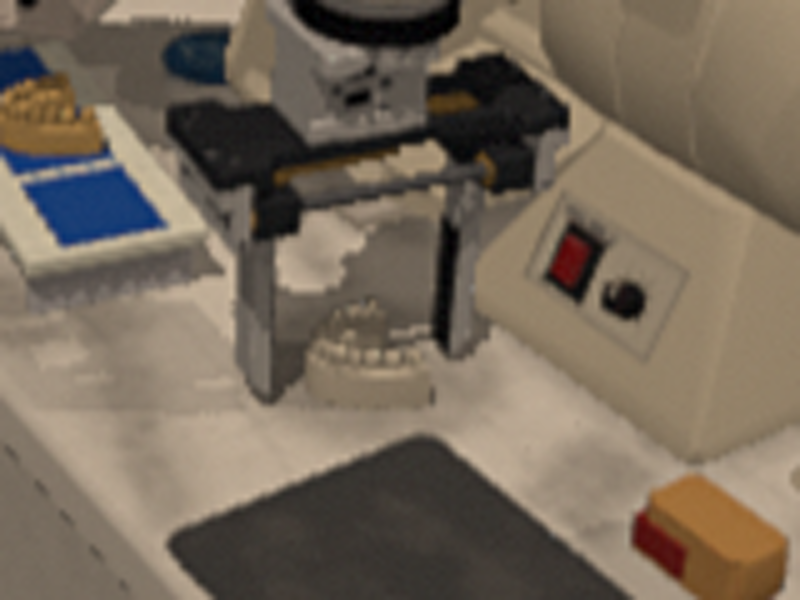

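View pics/w6.png

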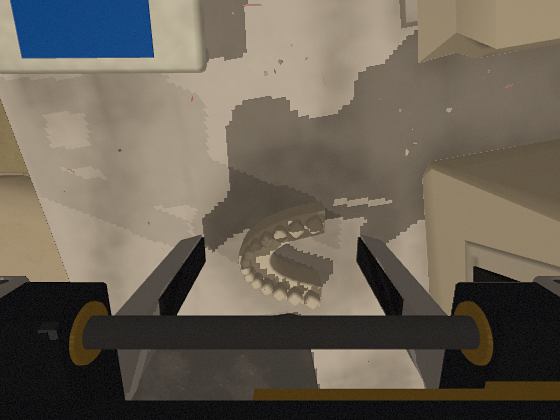

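Emit:
move_arm(rows=[{"dx":0,"dy":0,"dz":0,"yaw":0},{"dx":0,"dy":0,"dz":0,"yaw":0},{"dx":0,"dy":0,"dz":0,"yaw":0},{"dx":0,"dy":0,"dz":0,"yaw":0},{"dx":0,"dy":0,"dz":0,"yaw":0},{"dx":0,"dy":0,"dz":0,"yaw":0},{"dx":0,"dy":0,"dz":0,"yaw":0},{"dx":0,"dy":0,"dz":0,"yaw":0},{"dx":0,"dy":0,"dz":0,"yaw":0},{"dx":0,"dy":0,"dz":0,"yaw":0}], gripper=1, force=20)

```text
time_s: 6.38
tool_pos: [0.4699, -0.337, -0.0272]
tool_rot: [0.763, 0.646, 0.0, 0.0]
wrist_force: [-0.3, 0.0, 0.1]
finger_gap: 0.523
```

```bash
python3 - <<'E'
from h import *
go(.470,-.337,-.028,80.5)
shot('wrist','w7.png')
E
```

```text
now [ 0.4699 -0.337  -0.0272] ang 80.55 tilt [ 0.  0. -1.] gap 0.523 t 6.38 F [-0.3  0.   0.1]
dx -0.0000 dy 0.0001 dz 0.0008 yaw 0.0008 rows~0.0/0.0
```

View pics/w7.png

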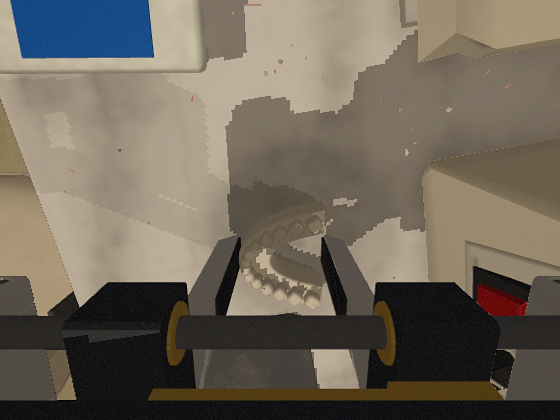

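```bash
python3 - <<'E'
from h import *
go(.408,-.188,.09,81.2)
E
```

```text
now [ 0.4699 -0.3369 -0.0272] ang 80.55 tilt [ 0. -0. -1.] gap 0.527 t 6.43 F [-0.4 -0.7 -0. ]
dx 0.1367 dy -0.0855 dz -0.1172 yaw -0.0114 rows~4.8/0.1
```

Emit:
move_arm(rows=[{"dx":0,"dy":0,"dz":-0.015,"yaw":0},{"dx":0,"dy":0,"dz":-0.04,"yaw":0},{"dx":0.02,"dy":-0.012,"dz":-0.07,"yaw":0},{"dx":0.04,"dy":-0.025,"dz":-0.095,"yaw":0},{"dx":0.065,"dy":-0.041,"dz":-0.115,"yaw":-0.005},{"dx":0.09,"dy":-0.056,"dz":-0.117,"yaw":-0.011},{"dx":0.112,"dy":-0.07,"dz":-0.117,"yaw":-0.011},{"dx":0.128,"dy":-0.08,"dz":-0.117,"yaw":-0.011},{"dx":0.136,"dy":-0.085,"dz":-0.117,"yaw":-0.011},{"dx":0.137,"dy":-0.0855,"dz":-0.117,"yaw":-0.011}])

```text
time_s: 7.27
tool_pos: [0.4076, -0.1866, 0.09]
tool_rot: [0.759, 0.651, -0.0, 0.0]
wrist_force: [0.9, -0.6, -0.7]
finger_gap: 0.522
```

```bash
python3 - <<'E'
from h import *
go(.408,-.188,.09,81.2)
im=shot('wrist','w8.png')
go(.408,-.188,.09,81.2)
E
```

```text
now [ 0.4076 -0.1866  0.09  ] ang 81.27 tilt [-2.e-04 -2.e-04 -1.e+00] gap 0.522 t 7.27 F [ 0.9 -0.6 -0.7]
dx -0.0013 dy 0.0006 dz 0.0000 yaw 0.0012 rows~0.0/0.0
now [ 0.4082 -0.1876  0.09  ] ang 81.22 tilt [-3.e-04  2.e-04 -1.e+00] gap 0.523 t 7.32 F [-0.2 -0.5 -1.7]
dx -0.0004 dy -0.0001 dz 0.0000 yaw 0.0004 rows~0.0/0.0
```

View pics/w8.png

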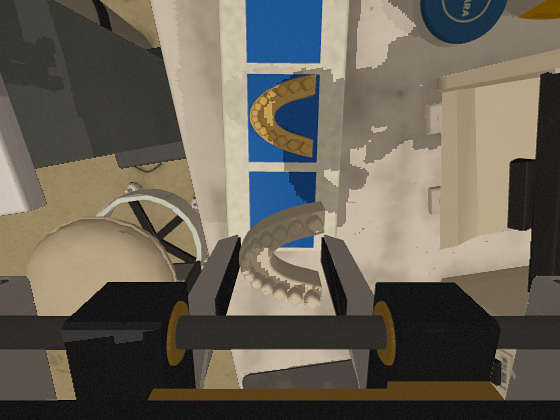

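```bash
cat >> h.py <<'E'
def camp(pos,ang):
    m=env.camera_model('wrist'); K=np.array([[m['fx'],0,m['cx']],[0,m['fy'],m['cy']],[0,0,1]])
    a=np.radians(ang); W=np.eye(4); W[:3,:3]=np.array([[np.cos(a),np.sin(a),0],[np.sin(a),-np.cos(a),0],[0,0,-1]]); W[:3,3]=pos
    return K,W@np.array(m['mount'])
def wpx(pos,ang,uv,z):
    K,T=camp(pos,ang); uv=np.atleast_2d(uv).astype(float)
    d=(T[:3,:3]@np.linalg.inv(K)@np.c_[uv,np.ones(len(uv))].T).T
    return T[:3,3]+d*((z-T[2,3])/d[:,2])[:,None]
E
python3 - <<'E'
from h import *
im=cv2.imread('pics/w8.png').astype(int); b,g,r=im[...,0],im[...,1],im[...,2]
m=((b>g+25)&(b>r+40)).astype(np.uint8); m[:,:235]=0;m[:,330:]=0
for row in (10,30,50,90,120,140,152,180,190,200,210):
    c=np.where(m[row])[0]; print(row,c.min(),c.max(), end=' | ')
print()
for col in (256,262,300,315):
    c=np.where(m[:230,col])[0]; br=np.where(np.diff(c)>1)[0]; print(col,[(c[i],c[i+1]) for i in br],c[0],c[-1])
P=((.4076,-.1866,.09),81.25)
L=[(x,y) for y,x in ()]
def W(uv): return wpx(*P,uv,.04)[:,:2]
np.set_printoptions(suppress=True)
left=[(np.where(m[r])[0].min()-.5,r) for r in (5,20,35,50,90,150,180,190,200)]
right=[(np.where(m[r])[0].max()+.5,r) for r in (5,20,35,50)]
wl,wr=W(left),W(right)
for w in (wl,wr):
    p=np.polyfit(w[:,1],w[:,0],1); print('x = %.4f*y+%.4f'%tuple(p), np.degrees(np.arctan(p[0])), (np.polyval(p,w[:,1])-w[:,0]).round(4))
E
```

```text
10 246 321 | 30 246 320 | 50 247 320 | 90 248 318 | 120 248 317 | 140 248 316 | 152 249 316 | 180 249 315 | 190 249 314 | 200 250 314 | 210 250 282 | 
256 [(np.int64(62), np.int64(74)), (np.int64(98), np.int64(133)), (np.int64(161), np.int64(172))] 0 223
262 [(np.int64(62), np.int64(74)), (np.int64(93), np.int64(138)), (np.int64(161), np.int64(172))] 0 219
300 [(np.int64(62), np.int64(75)), (np.int64(76), np.int64(99)), (np.int64(134), np.int64(155)), (np.int64(161), np.int64(172))] 0 204
315 [(np.int64(62), np.int64(94)), (np.int64(161), np.int64(172))] 0 188
x = 0.1628*y+0.4097 9.247016306537631 [-0.0001  0.0001  0.0004 -0.0002 -0.0004 -0.0003  0.0002  0.0004 -0.0003]
x = 0.1509*y+0.4677 8.582613740194066 [ 0.0001 -0.0002  0.0002 -0.0001]
```

```bash
python3 - <<'E'
from h import *
P=((.4076,-.1866,.09),81.25)
im=cv2.imread('pics/w8.png').astype(int); b,g,r=im[...,0],im[...,1],im[...,2]
m=((b>g+25)&(b>r+40)); 
def mid(row): 
    c=np.where(m[row,235:330])[0]+235; return (c.min()+c.max())/2
A=wpx(*P,[(283.5,68),(282.3,166.5)],.04); print(A, np.linalg.norm(A[0]-A[1]))
C=A.mean(0); v=A[0]-A[1]; print('centre',C,'yang',np.degrees(np.arctan2(v[1],v[0])))
# held ivory cast: mark outline, at bottom height? tip positions at z
E
```

```text
[[ 0.42786269 -0.07056824  0.04      ]
 [ 0.41504366 -0.14774081  0.04      ]] 0.0782300042383364
centre [ 0.42145318 -0.10915452  0.04      ] yang 80.56879713473423
```

```bash
python3 - <<'E'
from h import *
im=cv2.imread('pics/w8.png'); cv2.imwrite('pics/w8z.png',cv2.resize(im[190:320,225:345],None,fx=5,fy=4.6,interpolation=cv2.INTER_CUBIC))
E
```

```text
(no output)
```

View pics/w8z.png

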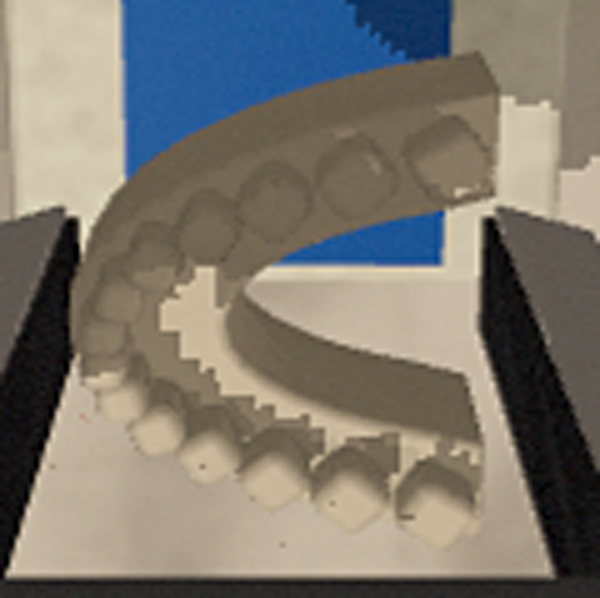

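```bash
python3 - <<'E'
from h import *
s=np.array([5,4.6]);o=np.array([225,190])
P=((.4076,-.1866,.09),81.25); a=np.radians(81.25); Rm=np.array([[np.cos(a),np.sin(a)],[np.sin(a),-np.cos(a)]])
def f(uv,z): return ((wpx(*P,np.array(uv)/s+o,z)[:,:2]-P[0][:2])@Rm).round(4)
print('wall top',f([(498,95),(495,195),(480,443),(478,535)],.139))
print('bottom',f([(478,52),(465,375),(72,320)],.117))
E
```

```text
wall top [[ 0.0282  0.0246]
 [ 0.0153  0.0247]
 [-0.019   0.0241]
 [-0.0326  0.0243]]
bottom [[ 0.0281  0.0251]
 [-0.0204  0.0249]
 [-0.0116 -0.0274]]
```

```bash
python3 - <<'E'
from h import *
go(.4091,-.1848,.0135,81.0)
E
```

```text
now [ 0.4082 -0.1876  0.09  ] ang 81.22 tilt [-3.e-04  2.e-04 -1.e+00] gap 0.523 t 7.32 F [-0.2 -0.5 -1.7]
dx 0.0030 dy 0.0005 dz 0.0765 yaw 0.0039 rows~1.8/0.0
```

Emit:
move_arm(rows=[{"dx":0.0015,"dy":0.0005,"dz":0.012,"yaw":0.003},{"dx":0.003,"dy":0.0005,"dz":0.025,"yaw":0.003},{"dx":0.003,"dy":0.0005,"dz":0.038,"yaw":0.003},{"dx":0.003,"dy":0.0005,"dz":0.05,"yaw":0.003},{"dx":0.003,"dy":0.0005,"dz":0.06,"yaw":0.003},{"dx":0.003,"dy":0.0005,"dz":0.067,"yaw":0.003},{"dx":0.003,"dy":0.0005,"dz":0.072,"yaw":0.003},{"dx":0.003,"dy":0.0005,"dz":0.075,"yaw":0.003},{"dx":0.003,"dy":0.0005,"dz":0.0765,"yaw":0.003},{"dx":0.003,"dy":0.0005,"dz":0.0765,"yaw":0.003}])

```text
time_s: 8.15
tool_pos: [0.4091, -0.185, 0.0134]
tool_rot: [0.76, 0.649, 0.0, 0.0]
wrist_force: [-0.5, 0.4, -1.7]
finger_gap: 0.529
```

```bash
python3 - <<'E'
from h import *
go(.4091,-.1848,.0135,81.0)
im=shot('wrist','w9.png')
E
```

```text
now [ 0.4091 -0.185   0.0134] ang 81.0 tilt [-0.e+00  1.e-04 -1.e+00] gap 0.529 t 8.15 F [-0.5  0.4 -1.7]
dx 0.0002 dy -0.0000 dz -0.0001 yaw 0.0001 rows~0.0/0.0
```

View pics/w9.png

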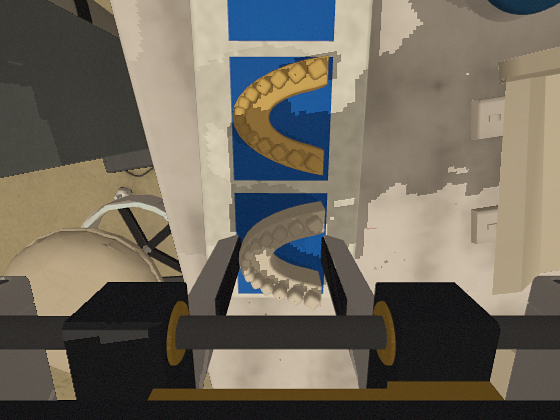

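Emit:
move_arm(rows=[{"dx":0,"dy":0,"dz":0.001,"yaw":0},{"dx":0,"dy":0,"dz":0.001,"yaw":0},{"dx":0,"dy":0,"dz":0.001,"yaw":0},{"dx":0,"dy":0,"dz":0.001,"yaw":0},{"dx":0,"dy":0,"dz":0.001,"yaw":0},{"dx":0,"dy":0,"dz":0.001,"yaw":0},{"dx":0,"dy":0,"dz":0.001,"yaw":0},{"dx":0,"dy":0,"dz":-0.01,"yaw":0},{"dx":0,"dy":0,"dz":-0.03,"yaw":0},{"dx":0,"dy":0,"dz":-0.06,"yaw":0}], gripper=-1)

```text
time_s: 9.03
tool_pos: [0.4077, -0.1841, 0.0726]
tool_rot: [0.76, 0.65, -0.001, -0.002]
wrist_force: [0.4, -0.0, 0.6]
finger_gap: 0.997
```

```bash
python3 - <<'E'
from h import *
go(.414,.3065,.16,90)
im=shot('wrist','w10.png'); shot('top','t10.png')
go(.414,.3065,.16,90); print(env.get_obs()['qpos'])
E
```

```text
now [ 0.4077 -0.1841  0.0726] ang 81.02 tilt [ 0.0015 -0.0035 -1.    ] gap 0.997 t 9.03 F [ 0.4 -0.   0.6]
dx 0.4857 dy -0.0706 dz -0.0865 yaw -0.1567 rows~12.0/1.3
now [ 0.4109 -0.1856  0.0766] ang 81.0 tilt [-0.0016  0.0047 -1.    ] gap 0.998 t 9.13 F [0.1 0.2 0. ]
dx 0.4864 dy -0.0736 dz -0.0845 yaw -0.1570 rows~12.0/1.3
[ 0.69483748  0.24896692 -0.38053606  2.11030706  0.12915477  0.79878382
  0.07804038]
```

View pics/w10.png

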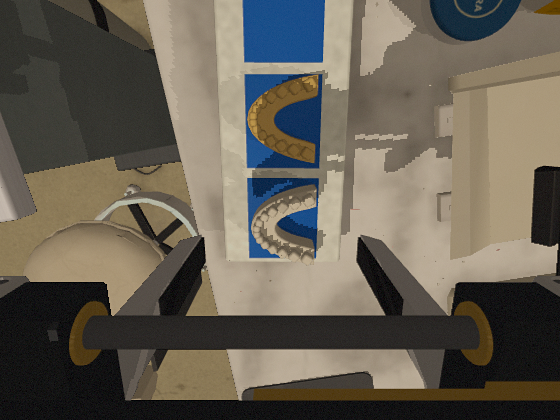

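View pics/t10.png

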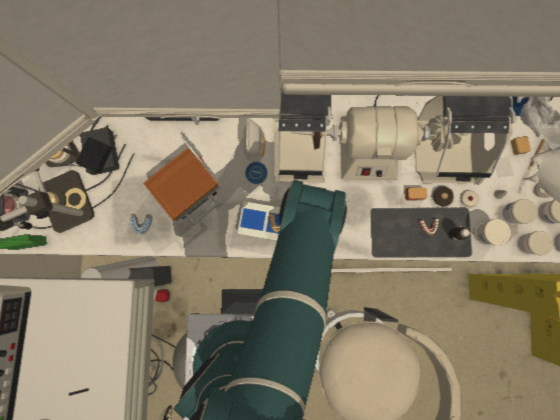

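Emit:
move_arm(rows=[{"dx":0,"dy":0,"dz":-0.03,"yaw":0},{"dx":0.02,"dy":-0.003,"dz":-0.06,"yaw":-0.01},{"dx":0.05,"dy":-0.008,"dz":-0.085,"yaw":-0.02},{"dx":0.083,"dy":-0.013,"dz":-0.085,"yaw":-0.03},{"dx":0.117,"dy":-0.018,"dz":-0.085,"yaw":-0.04},{"dx":0.152,"dy":-0.023,"dz":-0.085,"yaw":-0.05},{"dx":0.187,"dy":-0.028,"dz":-0.085,"yaw":-0.06},{"dx":0.222,"dy":-0.034,"dz":-0.085,"yaw":-0.07},{"dx":0.257,"dy":-0.039,"dz":-0.085,"yaw":-0.08},{"dx":0.292,"dy":-0.045,"dz":-0.085,"yaw":-0.09}])

```text
time_s: 9.97
tool_pos: [0.4099, 0.1122, 0.1582]
tool_rot: [0.73, 0.683, 0.0, 0.0]
wrist_force: [1.3, -0.6, 0.1]
finger_gap: 1.001
```

```bash
python3 - <<'E'
from h import *
go(.414,.29,.125,90); print(env.get_obs()['qpos'])
E
```

```text
now [0.4099 0.1122 0.1582] ang 86.17 tilt [-1.e-04  4.e-04 -1.e+00] gap 1.001 t 9.97 F [ 1.3 -0.6  0.1]
dx 0.1777 dy -0.0078 dz 0.0332 yaw -0.0669 rows~4.3/0.5
[ 0.32869199  0.10303841 -0.7007916   2.07404683  0.07969202  0.98979267
 -0.48011201]
```

Emit:
move_arm(rows=[{"dx":0.03,"dy":-0.001,"dz":0,"yaw":-0.01},{"dx":0.06,"dy":-0.002,"dz":0,"yaw":-0.02},{"dx":0.09,"dy":-0.003,"dz":0,"yaw":-0.03},{"dx":0.12,"dy":-0.004,"dz":0.0,"yaw":-0.045},{"dx":0.145,"dy":-0.005,"dz":0.005,"yaw":-0.06},{"dx":0.164,"dy":-0.006,"dz":0.015,"yaw":-0.067},{"dx":0.175,"dy":-0.007,"dz":0.025,"yaw":-0.067},{"dx":0.178,"dy":-0.008,"dz":0.033,"yaw":-0.067},{"dx":0.178,"dy":-0.008,"dz":0.033,"yaw":-0.067},{"dx":0.178,"dy":-0.008,"dz":0.033,"yaw":-0.067}])

```text
time_s: 10.8
tool_pos: [0.4139, 0.2879, 0.125]
tool_rot: [0.707, 0.707, -0.001, -0.0]
wrist_force: [0.7, 0.6, -0.1]
finger_gap: 1.001
```

```bash
python3 - <<'E'
from h import *
go(.414,.29,.125,90); 
im=shot('wrist','w11.png')
go(.414,.29,.125,90); print(env.get_obs()['qpos'])
E
```

```text
now [0.4139 0.2879 0.125 ] ang 89.99 tilt [-6.0e-04 -1.1e-03 -1.0e+00] gap 1.001 t 10.8 F [ 0.7  0.6 -0.1]
dx 0.0021 dy 0.0001 dz -0.0000 yaw -0.0002 rows~0.0/0.0
now [0.4143 0.2879 0.1254] ang 89.96 tilt [-4.e-04 -2.e-04 -1.e+00] gap 0.997 t 10.85 F [-0.1  0.3 -0.8]
dx 0.0021 dy -0.0003 dz 0.0004 yaw -0.0007 rows~0.1/0.0
[-0.01493588  0.34127682 -0.77617044  1.93223281  0.28621562  0.98088284
 -0.92455034]
```

View pics/w11.png

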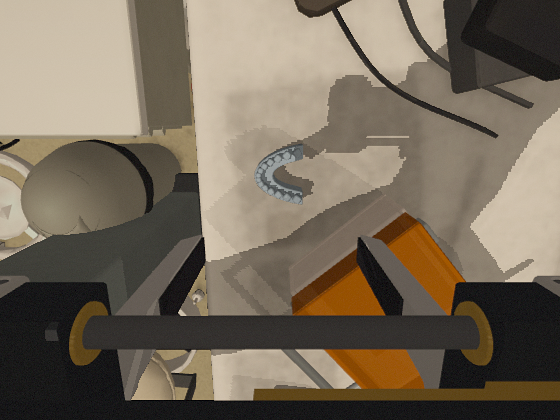

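```bash
python3 - <<'E'
from h import *
im=cv2.imread('pics/w11.png'); cv2.imwrite('pics/w11z.png',cv2.resize(im[130:220,245:320],None,fx=7,fy=6.6,interpolation=cv2.INTER_CUBIC))
P=((.4139,.2879,.125),90)
print('hood corners .098',wpx(*P,[(404,212),(293,300)],.098)); print('box edge .06',wpx(*P,[(383,193),(290,268)],.06))
E
```

```text
hood corners .098 [[0.51459623 0.29328846 0.098     ]
 [0.42477289 0.21249203 0.098     ]]
box edge .06 [[0.50891807 0.30065694 0.06      ]
 [0.42316292 0.22466103 0.06      ]]
```

View pics/w11z.png

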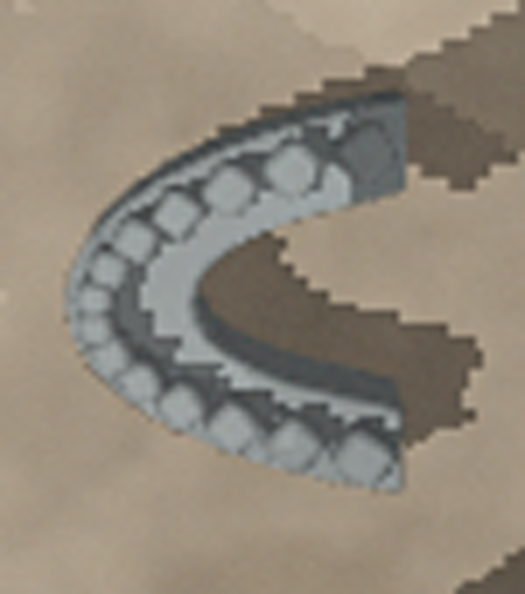

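```bash
python3 - <<'E'
from h import *
P=((.4139,.2879,.125),90); s=np.array([7,6.6]);o=np.array([245,130])
w=wpx(*P,np.array([(406,100),(404,188),(400,408),(403,488),(68,297)])/s+o,.022); print(w)
for a,b in((0,3),(1,2)):
    v=w[a]-w[b]; print(np.degrees(np.arctan2(v[1],v[0])),np.linalg.norm(v))
print(w[:4].mean(0), (w[:4].mean(0)+w[4])/2)
E
```

```text
[[0.43664168 0.34176273 0.022     ]
 [0.43658531 0.32835747 0.022     ]
 [0.43658896 0.29350714 0.022     ]
 [0.4372664  0.28033584 0.022     ]
 [0.38713323 0.3113947  0.022     ]]
90.58267766519951 0.06143007160228324
90.00599018541992 0.03485033683346318
[0.43677059 0.31099079 0.022     ] [0.41195191 0.31119275 0.022     ]
```

```bash
python3 - <<'E'
from h import *
go(.412,.314,-.0255,90.2)
E
```

```text
now [0.4143 0.2879 0.1254] ang 89.96 tilt [-4.e-04 -2.e-04 -1.e+00] gap 0.997 t 10.85 F [-0.1  0.3 -0.8]
dx 0.0262 dy -0.0023 dz 0.1509 yaw -0.0042 rows~3.7/0.0
```

Emit:
move_arm(rows=[{"dx":0.013,"dy":-0.001,"dz":0.01,"yaw":-0.004},{"dx":0.026,"dy":-0.0023,"dz":0.03,"yaw":-0.004},{"dx":0.0262,"dy":-0.0023,"dz":0.055,"yaw":-0.004},{"dx":0.0262,"dy":-0.0023,"dz":0.08,"yaw":-0.004},{"dx":0.0262,"dy":-0.0023,"dz":0.105,"yaw":-0.004},{"dx":0.0262,"dy":-0.0023,"dz":0.125,"yaw":-0.004},{"dx":0.0262,"dy":-0.0023,"dz":0.138,"yaw":-0.004},{"dx":0.0262,"dy":-0.0023,"dz":0.146,"yaw":-0.004},{"dx":0.0262,"dy":-0.0023,"dz":0.15,"yaw":-0.004},{"dx":0.0262,"dy":-0.0023,"dz":0.151,"yaw":-0.004}])

```text
time_s: 11.68
tool_pos: [0.4122, 0.3148, -0.0254]
tool_rot: [0.706, 0.708, 0.0, 0.0]
wrist_force: [-0.1, -0.3, 0.4]
finger_gap: 1.0
```

```bash
python3 - <<'E'
from h import *
go(.412,.314,-.0255,90.2); shot('wrist','w12.png')
E
```

```text
now [ 0.4122  0.3148 -0.0254] ang 90.2 tilt [ 2.e-04  3.e-04 -1.e+00] gap 1.0 t 11.68 F [-0.1 -0.3  0.4]
dx -0.0008 dy -0.0002 dz 0.0001 yaw 0.0001 rows~0.0/0.0
```

View pics/w12.png

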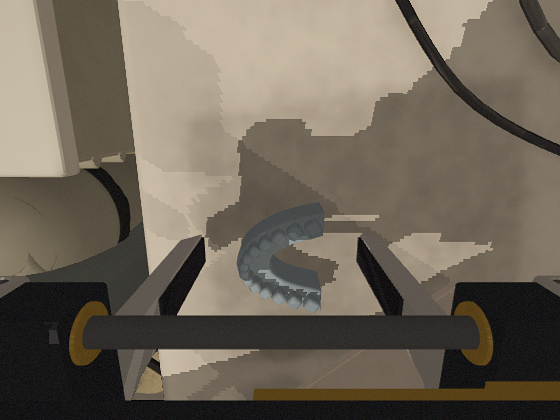

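No contact, the blue cast sits between the pads (cast at columns 238–323). Close.

Emit:
move_arm(rows=[{"dx":0,"dy":0,"dz":0,"yaw":0},{"dx":0,"dy":0,"dz":0,"yaw":0},{"dx":0,"dy":0,"dz":0,"yaw":0},{"dx":0,"dy":0,"dz":0,"yaw":0},{"dx":0,"dy":0,"dz":0,"yaw":0},{"dx":0,"dy":0,"dz":0,"yaw":0},{"dx":0,"dy":0,"dz":0,"yaw":0},{"dx":0,"dy":0,"dz":0,"yaw":0},{"dx":0,"dy":0,"dz":0,"yaw":0},{"dx":0,"dy":0,"dz":0,"yaw":0}], gripper=1, force=20)

```text
time_s: 12.57
tool_pos: [0.4119, 0.3149, -0.0256]
tool_rot: [0.706, 0.709, 0.0, -0.0]
wrist_force: [-0.0, -0.8, 2.5]
finger_gap: 0.527
```

```bash
python3 - <<'E'
from h import *
go(.4335,-.033,.15,81); shot('wrist','w13.png'); im=cv2.imread('pics/w13.png'); cv2.imwrite('pics/w13z.png',cv2.resize(im[190:320,225:345],None,fx=5,fy=4.6,interpolation=cv2.INTER_CUBIC))
E
```

```text
now [ 0.4119  0.3149 -0.0256] ang 90.23 tilt [ 0.  0. -1.] gap 0.527 t 12.57 F [-0.  -0.8  2.5]
dx -0.3480 dy 0.0202 dz -0.1756 yaw 0.1611 rows~9.4/1.3
```

View pics/w13z.png

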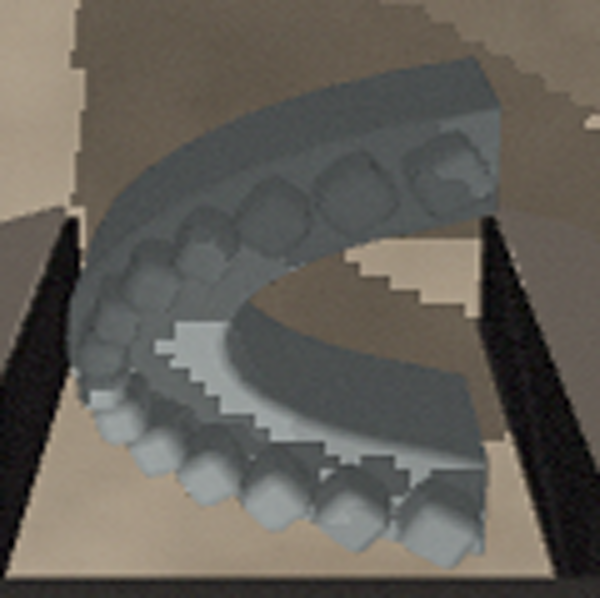

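```bash
python3 - <<'E'
from h import *
s=np.array([5,4.6]);o=np.array([225,190])
P=((.4119,.3149,-.0256),90.23); a=np.radians(90.23); Rm=np.array([[np.cos(a),np.sin(a)],[np.sin(a),-np.cos(a)]])
def f(uv,z): return ((wpx(*P,np.array(uv)/s+o,z)[:,:2]-P[0][:2])@Rm).round(4)
print('wall top',f([(499,107),(497,215),(484,462),(480,553)],.022))
print('bottom',f([(475,57),(465,375),(72,320)],.0))
E
```

```text
wall top [[ 0.0263  0.0251]
 [ 0.0121  0.0254]
 [-0.0226  0.025 ]
 [-0.0363  0.025 ]]
bottom [[ 0.027   0.025 ]
 [-0.0211  0.0252]
 [-0.0123 -0.0275]]
```

Emit:
move_arm(rows=[{"dx":0,"dy":0,"dz":-0.015,"yaw":0},{"dx":0,"dy":0,"dz":-0.04,"yaw":0},{"dx":0,"dy":0,"dz":-0.07,"yaw":0},{"dx":0,"dy":0,"dz":-0.105,"yaw":0.0},{"dx":-0.015,"dy":0.001,"dz":-0.135,"yaw":0.01},{"dx":-0.04,"dy":0.002,"dz":-0.155,"yaw":0.02},{"dx":-0.07,"dy":0.004,"dz":-0.165,"yaw":0.035},{"dx":-0.105,"dy":0.006,"dz":-0.165,"yaw":0.05},{"dx":-0.14,"dy":0.008,"dz":-0.165,"yaw":0.065},{"dx":-0.175,"dy":0.01,"dz":-0.165,"yaw":0.08}])

```text
time_s: 13.45
tool_pos: [0.4223, 0.1384, 0.1395]
tool_rot: [0.734, 0.68, 0.0, 0.0]
wrist_force: [1.4, 0.3, -1.5]
finger_gap: 0.526
```

```bash
python3 - <<'E'
from h import *
go(.434,-.0278,.08,81)
E
```

```text
now [0.4223 0.1384 0.1395] ang 85.62 tilt [-1.e-04  5.e-04 -1.e+00] gap 0.526 t 13.45 F [ 1.4  0.3 -1.5]
dx -0.1648 dy 0.0244 dz 0.0595 yaw 0.0806 rows~4.2/0.6
```

Emit:
move_arm(rows=[{"dx":-0.03,"dy":0.004,"dz":0,"yaw":0.015},{"dx":-0.06,"dy":0.009,"dz":0,"yaw":0.03},{"dx":-0.09,"dy":0.013,"dz":0,"yaw":0.045},{"dx":-0.117,"dy":0.017,"dz":0,"yaw":0.06},{"dx":-0.14,"dy":0.02,"dz":0.01,"yaw":0.07},{"dx":-0.156,"dy":0.023,"dz":0.025,"yaw":0.08},{"dx":-0.164,"dy":0.0245,"dz":0.042,"yaw":0.08},{"dx":-0.166,"dy":0.0245,"dz":0.055,"yaw":0.08},{"dx":-0.166,"dy":0.0245,"dz":0.06,"yaw":0.08},{"dx":-0.166,"dy":0.0245,"dz":0.06,"yaw":0.08}])

```text
time_s: 14.28
tool_pos: [0.4336, -0.0271, 0.0785]
tool_rot: [0.76, 0.65, -0.001, -0.001]
wrist_force: [-1.2, -0.1, -0.4]
finger_gap: 0.528
```

```bash
python3 - <<'E'
from h import *
go(.434,-.0278,.0148,81)
shot('wrist','w14.png')
go(.434,-.0278,.0148,81)
E
```

```text
now [ 0.4336 -0.0271  0.0785] ang 81.07 tilt [ 4.0e-04 -2.1e-03 -1.0e+00] gap 0.528 t 14.28 F [-1.2 -0.1 -0.4]
dx -0.0006 dy 0.0007 dz 0.0637 yaw 0.0012 rows~1.5/0.0
now [ 0.4342 -0.0269  0.0794] ang 81.1 tilt [ 4.e-04 -8.e-04 -1.e+00] gap 0.524 t 14.33 F [ 0.1 -0.1  0.1]
dx -0.0009 dy 0.0000 dz 0.0646 yaw 0.0017 rows~1.5/0.0
```

View pics/w14.png

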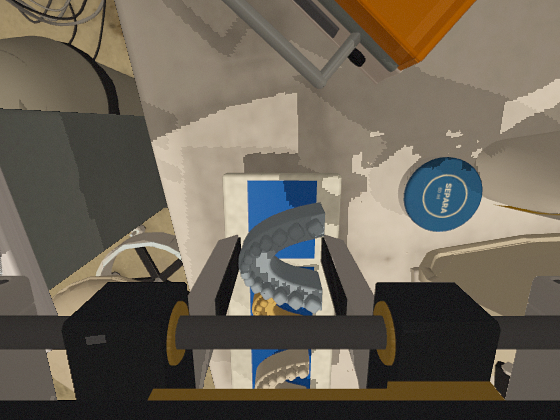

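```bash
python3 - <<'E'
from h import *
P=((.4336,-.0271,.0785),81.07)
w=wpx(*P,[(247,180.5),(317,180.5),(248,240),(223,175),(341,175)],.04)[:,:2]
a=np.radians(81); Y=np.array([np.cos(a),np.sin(a)]);X=np.array([Y[1],-Y[0]])
d=w-np.array([.421,-.1097]); print(np.c_[d@X,d@Y].round(4),w)
E
```

```text
[[-0.0285  0.113 ]
 [ 0.0297  0.113 ]
 [-0.0291  0.0602]
 [-0.0482  0.1176]
 [ 0.0494  0.1176]] [[ 0.41055136  0.00637844]
 [ 0.46803422 -0.00272595]
 [ 0.40170267 -0.04564341]
 [ 0.39178609  0.01401824]
 [ 0.4882369  -0.00125713]]
```

Rack pose confirmed within a millimetre. Lower.

Emit:
move_arm(rows=[{"dx":-0.0005,"dy":0,"dz":0.01,"yaw":0.001},{"dx":-0.0008,"dy":0,"dz":0.022,"yaw":0.001},{"dx":-0.0008,"dy":0,"dz":0.034,"yaw":0.001},{"dx":-0.0008,"dy":0,"dz":0.044,"yaw":0.001},{"dx":-0.0008,"dy":0,"dz":0.052,"yaw":0.001},{"dx":-0.0008,"dy":0,"dz":0.058,"yaw":0.001},{"dx":-0.0008,"dy":0,"dz":0.062,"yaw":0.001},{"dx":-0.0008,"dy":0,"dz":0.064,"yaw":0.001},{"dx":-0.0008,"dy":0,"dz":0.065,"yaw":0.001},{"dx":-0.0008,"dy":0,"dz":0.065,"yaw":0.001}])

```text
time_s: 15.17
tool_pos: [0.4344, -0.0282, 0.0145]
tool_rot: [0.76, 0.65, 0.0, 0.0]
wrist_force: [0.0, 0.2, -0.7]
finger_gap: 0.525
```

```bash
python3 - <<'E'
from h import *
go(.434,-.0278,.0144,81)
E
```

```text
now [ 0.4344 -0.0282  0.0145] ang 81.01 tilt [-0.e+00  3.e-04 -1.e+00] gap 0.525 t 15.17 F [ 0.   0.2 -0.7]
dx 0.0003 dy -0.0005 dz 0.0001 yaw 0.0001 rows~0.0/0.0
```

Emit:
move_arm(rows=[{"dx":0,"dy":0,"dz":0.0005,"yaw":0},{"dx":0,"dy":0,"dz":0.0005,"yaw":0},{"dx":0,"dy":0,"dz":0.0005,"yaw":0},{"dx":0,"dy":0,"dz":0.0005,"yaw":0},{"dx":0,"dy":0,"dz":0.0005,"yaw":0},{"dx":0,"dy":0,"dz":0.0005,"yaw":0},{"dx":0,"dy":0,"dz":0.0005,"yaw":0},{"dx":0,"dy":0,"dz":-0.01,"yaw":0},{"dx":0,"dy":0,"dz":-0.03,"yaw":0},{"dx":0,"dy":0,"dz":-0.06,"yaw":0}], gripper=-1)

```text
time_s: 16.0
tool_pos: [0.4329, -0.0277, 0.0743]
tool_rot: [0.76, 0.65, -0.001, -0.002]
wrist_force: [-0.4, -0.1, -0.2]
finger_gap: 1.003
```

Emit:
move_arm(rows=[{"dx":0,"dy":0,"dz":-0.03,"yaw":0},{"dx":0,"dy":0,"dz":-0.06,"yaw":0},{"dx":0,"dy":0,"dz":-0.085,"yaw":0},{"dx":0,"dy":0,"dz":-0.1,"yaw":0},{"dx":0,"dy":0,"dz":-0.11,"yaw":0},{"dx":0,"dy":0,"dz":-0.11,"yaw":0},{"dx":0,"dy":0,"dz":-0.11,"yaw":0},{"dx":0,"dy":0,"dz":-0.11,"yaw":0},{"dx":0,"dy":0,"dz":-0.11,"yaw":0},{"dx":0,"dy":0,"dz":-0.11,"yaw":0}])

```text
time_s: 16.83
tool_pos: [0.4338, -0.0281, 0.1835]
tool_rot: [0.76, 0.65, -0.0, -0.001]
wrist_force: [0.6, 0.4, -0.6]
finger_gap: 0.998
```

```bash
python3 - <<'E'
from h import *
go(.434,-.0278,.0144,81); shot('wrist','w15.png'); shot('scene','s15.png'); shot('top','t15.png')
E
```

```text
now [ 0.4338 -0.0281  0.1835] ang 81.02 tilt [ 4.0e-04 -1.6e-03 -1.0e+00] gap 0.998 t 16.83 F [ 0.6  0.4 -0.6]
dx 0.0002 dy 0.0004 dz 0.1691 yaw 0.0003 rows~4.1/0.0
```

View pics/w15.png

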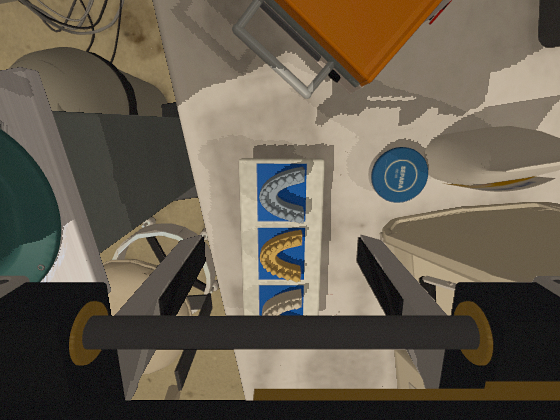

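View pics/s15.png

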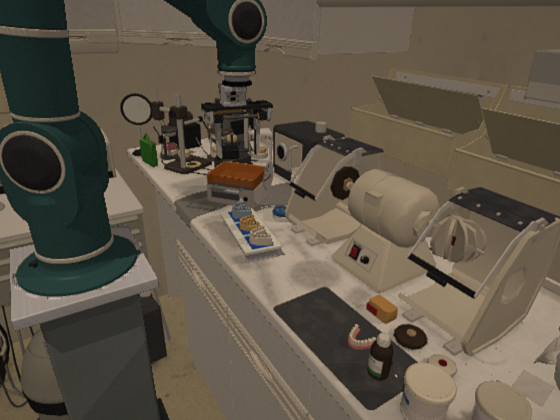

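View pics/t15.png

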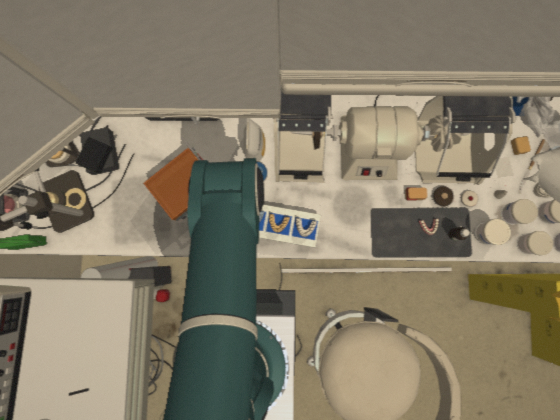

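```bash
python3 - <<'E'
from h import *
im=cv2.imread('pics/w15.png'); cv2.imwrite('pics/w15z.png',cv2.resize(im[0:120,220:460],None,fx=3.3,fy=3.3,interpolation=cv2.INTER_CUBIC))
cv2.imwrite('pics/w15y.png',cv2.resize(im[150:320,230:340],None,fx=3.5,fy=3.5,interpolation=cv2.INTER_CUBIC))
E
```

```text
(no output)
```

View pics/w15z.png

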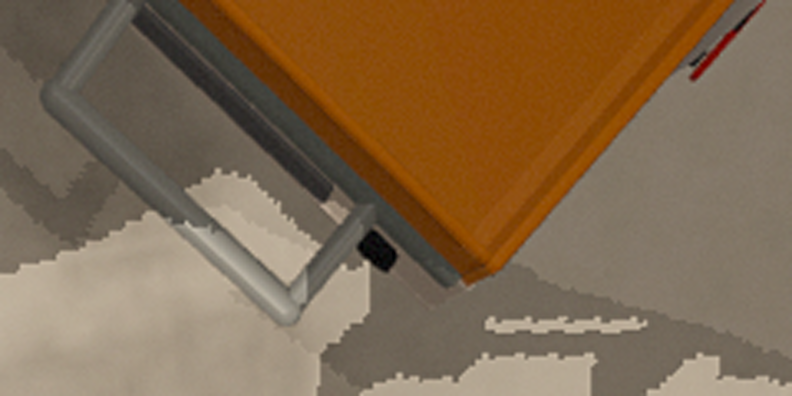

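View pics/w15y.png

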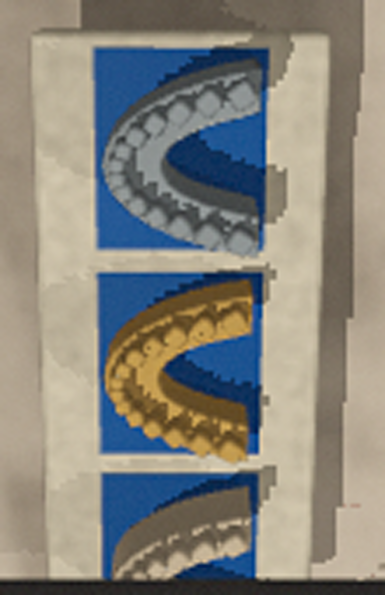

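```bash
python3 - <<'E'
from h import *
P=((.4338,-.0281,.1835),81.02)
b=wpx(*P,np.array([(54,95),(289,308)])/3.3+[220,0],.066); print('bar',b,np.linalg.norm(b[0]-b[1]),b.mean(0))
v=b[0]-b[1]; print('ang',np.degrees(np.arctan2(v[1],v[0])))
h=wpx(*P,np.array([(180,0),(497,270)])/3.3+[220,0],.098);v=h[0]-h[1]; print('hood edge',h,np.degrees(np.arctan2(v[1],v[0])))
a=np.radians(81); Y=np.array([np.cos(a),np.sin(a)]);X=np.array([Y[1],-Y[0]])
w=wpx(*P,np.array([(265,62),(258,205),(105,155),(250,282),(247,405),(106,360)])/3.5+[230,150],.062)[:,:2]
d=w-np.array([.421,-.1097]); print(np.c_[d@X,d@Y].round(4))
E
```

```text
bar [[0.41730855 0.13986621 0.066     ]
 [0.47721377 0.07086817 0.066     ]] 0.09137485923444055 [0.44726116 0.10536719 0.066     ]
ang 130.96504907026923
hood edge [[0.45648012 0.1475304  0.098     ]
 [0.53207633 0.06936993 0.098     ]] 134.04454482466932
[[ 0.0272  0.111 ]
 [ 0.0259  0.0648]
 [-0.0231  0.0814]
 [ 0.0238  0.0386]
 [ 0.0235 -0.0056]
 [-0.024   0.011 ]]
```

```bash
python3 - <<'E'
from h import *
go(.4473,.1054,.12,132); print(env.get_obs()['qpos'])
E
```

```text
now [ 0.4341 -0.0281  0.1839] ang 81.01 tilt [ 3.e-04 -9.e-04 -1.e+00] gap 1.001 t 16.98 F [-0.5  0.3  0.8]
dx 0.1339 dy -0.0077 dz 0.0640 yaw -0.8899 rows~3.6/7.1
[ 0.59318186  0.08375235 -0.62435493  2.02277569  0.0558398   1.05231124
 -0.21409122]
```

Emit:
move_arm(rows=[{"dx":0.015,"dy":-0.001,"dz":0,"yaw":-0.1},{"dx":0.035,"dy":-0.002,"dz":0,"yaw":-0.2},{"dx":0.055,"dy":-0.003,"dz":0,"yaw":-0.3},{"dx":0.075,"dy":-0.004,"dz":0.005,"yaw":-0.4},{"dx":0.095,"dy":-0.005,"dz":0.015,"yaw":-0.5},{"dx":0.112,"dy":-0.006,"dz":0.03,"yaw":-0.6},{"dx":0.125,"dy":-0.007,"dz":0.045,"yaw":-0.7},{"dx":0.132,"dy":-0.008,"dz":0.057,"yaw":-0.8},{"dx":0.134,"dy":-0.008,"dz":0.064,"yaw":-0.89},{"dx":0.134,"dy":-0.008,"dz":0.064,"yaw":-0.89}], gripper=0.36, force=20)

```text
time_s: 17.82
tool_pos: [0.4464, 0.106, 0.1189]
tool_rot: [0.404, 0.915, -0.0, -0.001]
wrist_force: [-0.3, 0.2, 0.2]
finger_gap: 0.337
```

Emit:
move_arm(rows=[{"dx":0,"dy":0,"dz":0,"yaw":0},{"dx":0,"dy":0,"dz":0,"yaw":0},{"dx":0,"dy":0,"dz":0,"yaw":0},{"dx":0,"dy":0,"dz":0,"yaw":0},{"dx":0,"dy":0,"dz":0,"yaw":0},{"dx":0,"dy":0,"dz":0,"yaw":0},{"dx":0,"dy":0,"dz":0,"yaw":0},{"dx":0,"dy":0,"dz":0,"yaw":0},{"dx":0,"dy":0,"dz":0,"yaw":0},{"dx":0,"dy":0,"dz":0,"yaw":0}])

```text
time_s: 18.65
tool_pos: [0.4473, 0.1054, 0.1203]
tool_rot: [0.407, 0.914, 0.0, -0.0]
wrist_force: [1.0, 0.7, 0.5]
finger_gap: 0.316
```

```bash
python3 - <<'E'
from h import *
go(.4473,.1054,.0135,132); print(env.get_obs()['qpos']); shot('wrist','w16.png')
E
```

```text
now [0.4473 0.1054 0.1203] ang 131.99 tilt [ 1.e-04 -0.e+00 -1.e+00] gap 0.316 t 18.65 F [1.  0.7 0.5]
dx -0.0000 dy 0.0000 dz 0.1068 yaw -0.0001 rows~2.6/0.0
[ 0.41796602  0.2615253  -0.8091266   2.03800533  0.23467634  0.93434784
  0.21788223]
```

View pics/w16.png

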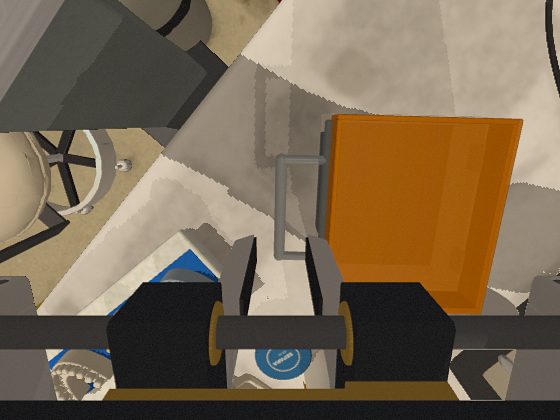

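```bash
python3 - <<'E'
from h import *
P=((.4473,.1054,.1203),131.99)
im=cv2.imread('pics/w16.png'); cv2.imwrite('pics/w16z.png',cv2.resize(im[140:280,260:340],None,fx=4,fy=4,interpolation=cv2.INTER_CUBIC))
b=wpx(*P,[(281,158),(281,255)],.066);print(b,b.mean(0)); a=np.radians(131.99)
Rm=np.array([[np.cos(a),np.sin(a)],[np.sin(a),-np.cos(a)]]); print((b[:,:2]-P[0][:2])@Rm)
E
```

```text
[[0.41696804 0.14014061 0.066     ]
 [0.47770077 0.07255686 0.066     ]] [0.4473344  0.10634874 0.066     ]
[[ 0.04611347  0.00069692]
 [-0.04474919  0.00062363]]
```

View pics/w16z.png

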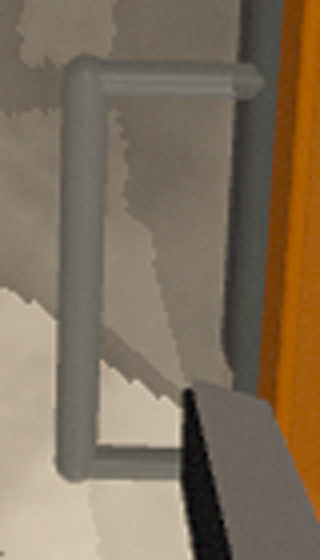

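Emit:
move_arm(rows=[{"dx":0.0005,"dy":0,"dz":0.01,"yaw":0.017},{"dx":0.0007,"dy":0,"dz":0.028,"yaw":0.017},{"dx":0.0007,"dy":0,"dz":0.046,"yaw":0.017},{"dx":0.0007,"dy":0,"dz":0.063,"yaw":0.017},{"dx":0.0007,"dy":0,"dz":0.079,"yaw":0.017},{"dx":0.0007,"dy":0,"dz":0.091,"yaw":0.017},{"dx":0.0007,"dy":0,"dz":0.099,"yaw":0.017},{"dx":0.0007,"dy":0,"dz":0.104,"yaw":0.017},{"dx":0.0007,"dy":0,"dz":0.107,"yaw":0.017},{"dx":0.0007,"dy":0,"dz":0.107,"yaw":0.017}])

```text
time_s: 19.53
tool_pos: [0.4469, 0.106, 0.0133]
tool_rot: [0.414, 0.91, 0.0, -0.0]
wrist_force: [0.3, 0.0, -0.2]
finger_gap: 0.32
```

```bash
python3 - <<'E'
from h import *
go(.4473,.1054,.0135,131); shot('wrist','w17.png')
im=shot('scene','s17.png'); im=cv2.imread('pics/s17.png'); cv2.imwrite('pics/s17z.png',cv2.resize(im[60:230,150:330],None,fx=3.5,fy=3.5,interpolation=cv2.INTER_CUBIC))
E
```

```text
now [0.4469 0.106  0.0133] ang 131.03 tilt [ 1.e-04 -0.e+00 -1.e+00] gap 0.32 t 19.53 F [ 0.3  0.  -0.2]
dx -0.0007 dy -0.0001 dz -0.0002 yaw 0.0005 rows~0.0/0.0
```

View pics/w17.png

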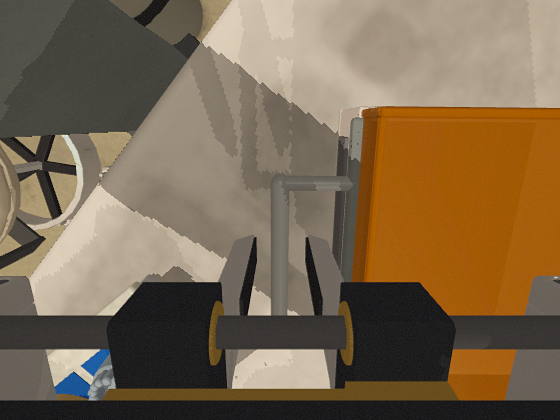

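View pics/s17z.png

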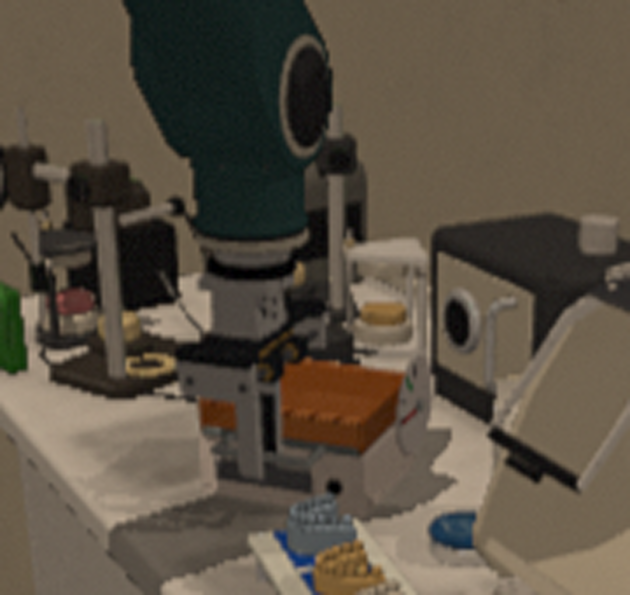

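Emit:
move_arm(rows=[{"dx":0,"dy":0,"dz":0,"yaw":0},{"dx":0,"dy":0,"dz":0,"yaw":0},{"dx":0,"dy":0,"dz":0,"yaw":0},{"dx":0,"dy":0,"dz":0,"yaw":0},{"dx":0,"dy":0,"dz":0,"yaw":0},{"dx":0,"dy":0,"dz":0,"yaw":0},{"dx":0,"dy":0,"dz":0,"yaw":0},{"dx":0,"dy":0,"dz":0,"yaw":0},{"dx":0,"dy":0,"dz":0,"yaw":0},{"dx":0,"dy":0,"dz":0,"yaw":0}], gripper=1, force=30)

```text
time_s: 20.47
tool_pos: [0.4464, 0.1053, 0.0135]
tool_rot: [0.415, 0.91, -0.001, -0.0]
wrist_force: [-5.2, -3.9, 7.6]
finger_gap: 0.097
```

```bash
python3 - <<'E'
from h import *
go(.4473,.1054,.0135,131)
for i in range(1,21):
    a=np.radians(2.5*i); print(2.5*i,'dy %.4f dz %.4f'%(.175*(1-np.cos(a)),-.175*np.sin(a)))
E
```

```text
now [0.4464 0.1053 0.0135] ang 131.0 tilt [-2.0e-04 -1.4e-03 -1.0e+00] gap 0.097 t 20.47 F [-5.2 -3.9  7.6]
dx -0.0006 dy 0.0007 dz -0.0000 yaw 0.0001 rows~0.0/0.0
2.5 dy 0.0002 dz -0.0076
5.0 dy 0.0007 dz -0.0153
7.5 dy 0.0015 dz -0.0228
10.0 dy 0.0027 dz -0.0304
12.5 dy 0.0041 dz -0.0379
15.0 dy 0.0060 dz -0.0453
17.5 dy 0.0081 dz -0.0526
20.0 dy 0.0106 dz -0.0599
22.5 dy 0.0133 dz -0.0670
25.0 dy 0.0164 dz -0.0740
27.5 dy 0.0198 dz -0.0808
30.0 dy 0.0234 dz -0.0875
32.5 dy 0.0274 dz -0.0940
35.0 dy 0.0316 dz -0.1004
37.5 dy 0.0362 dz -0.1065
40.0 dy 0.0409 dz -0.1125
42.5 dy 0.0460 dz -0.1182
45.0 dy 0.0513 dz -0.1237
47.5 dy 0.0568 dz -0.1290
50.0 dy 0.0625 dz -0.1341
```

Emit:
move_arm(rows=[{"dx":0,"dy":0.0001,"dz":-0.004,"yaw":0},{"dx":0,"dy":0.0004,"dz":-0.0115,"yaw":0},{"dx":0,"dy":0.001,"dz":-0.019,"yaw":0},{"dx":0,"dy":0.002,"dz":-0.0266,"yaw":0},{"dx":0,"dy":0.0034,"dz":-0.0342,"yaw":0},{"dx":0,"dy":0.005,"dz":-0.0416,"yaw":0},{"dx":0,"dy":0.007,"dz":-0.049,"yaw":0},{"dx":0,"dy":0.0093,"dz":-0.0563,"yaw":0},{"dx":0,"dy":0.0111,"dz":-0.0613,"yaw":0},{"dx":0,"dy":0.012,"dz":-0.0637,"yaw":0}])

```text
time_s: 21.3
tool_pos: [0.4553, 0.1129, 0.078]
tool_rot: [0.415, 0.91, -0.001, -0.0]
wrist_force: [-6.2, -8.2, 0.9]
finger_gap: 0.097
```

```bash
python3 - <<'E'
from h import *
go(.4473,.1054,.0135,131); shot('wrist','w18.png')
im=shot('scene','s18.png'); im=cv2.imread('pics/s18.png'); cv2.imwrite('pics/s18z.png',cv2.resize(im[60:230,150:330],None,fx=3.5,fy=3.5,interpolation=cv2.INTER_CUBIC))
E
```

```text
now [0.4553 0.1129 0.078 ] ang 131.0 tilt [-5.e-04 -2.e-03 -1.e+00] gap 0.097 t 21.3 F [-6.2 -8.2  0.9]
dx -0.0004 dy -0.0108 dz 0.0645 yaw 0.0000 rows~1.6/0.0
```

View pics/s18z.png

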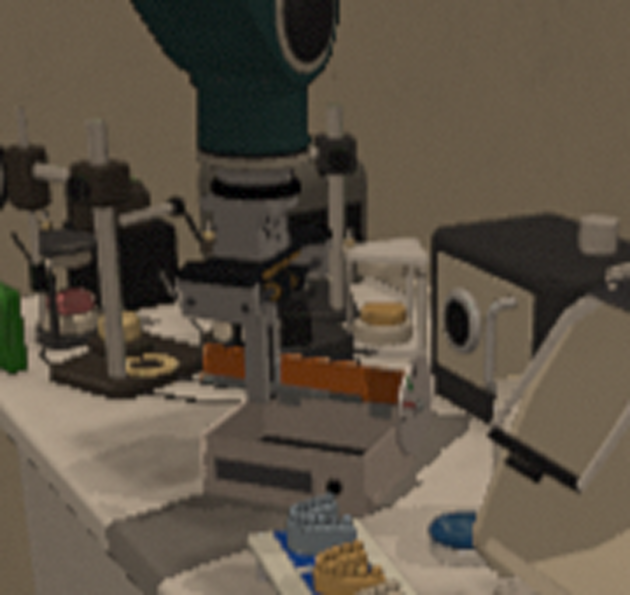

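View pics/w18.png

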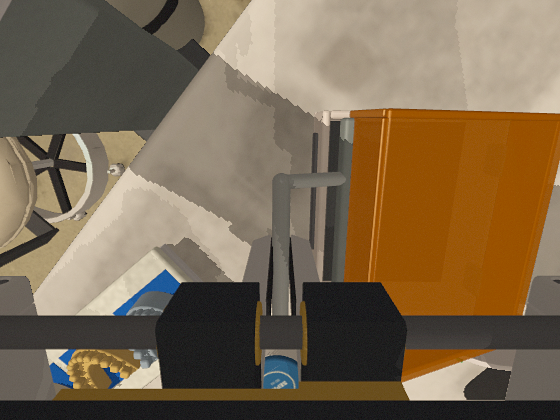

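Emit:
move_arm(rows=[{"dx":0,"dy":0.0003,"dz":-0.0033,"yaw":0},{"dx":0,"dy":0.004,"dz":-0.0116,"yaw":0},{"dx":0,"dy":0.0082,"dz":-0.0198,"yaw":0},{"dx":0,"dy":0.0128,"dz":-0.0277,"yaw":0},{"dx":0,"dy":0.0178,"dz":-0.0354,"yaw":0},{"dx":0,"dy":0.0232,"dz":-0.0428,"yaw":0},{"dx":0,"dy":0.0289,"dz":-0.05,"yaw":0},{"dx":0,"dy":0.0351,"dz":-0.0568,"yaw":0},{"dx":0,"dy":0.0404,"dz":-0.0622,"yaw":0},{"dx":0,"dy":0.0449,"dz":-0.0664,"yaw":0}])

```text
time_s: 22.23
tool_pos: [0.4889, 0.1417, 0.1451]
tool_rot: [0.415, 0.91, -0.002, -0.0]
wrist_force: [-14.2, -17.1, 20.2]
finger_gap: 0.092
```

```bash
python3 - <<'E'
from h import *
go(.4473,.1054,.0135,131)
h=np.array([.5795,.2208]); b=np.array([.4474,.106]); X=(h-b)/.175
o=env.get_obs(); d=(o['tool_pos'][:2]-b)@X; z=o['tool_pos'][2]-.0135
print(d,z,np.degrees(np.arctan2(z,.175-d)),np.hypot(z,.175-d))
E
```

```text
now [0.4889 0.1417 0.1451] ang 130.98 tilt [-0.0012 -0.0043 -1.    ] gap 0.092 t 22.23 F [-14.2 -17.1  20.2]
dx 0.0000 dy -0.0546 dz 0.1318 yaw -0.0004 rows~3.4/0.0
0.054683352292751314 0.13159476153769634 47.56342938526741 0.17830669359189338
```

Emit:
move_arm(rows=[{"dx":0,"dy":0.001,"dz":-0.0016,"yaw":0},{"dx":0,"dy":0.002,"dz":-0.0035,"yaw":0},{"dx":0,"dy":0.0031,"dz":-0.0055,"yaw":0},{"dx":0,"dy":0.0031,"dz":-0.0055,"yaw":0},{"dx":0,"dy":0.0031,"dz":-0.0055,"yaw":0},{"dx":0,"dy":0.0031,"dz":-0.0055,"yaw":0},{"dx":0,"dy":0.0031,"dz":-0.0055,"yaw":0},{"dx":0,"dy":0.0031,"dz":-0.0055,"yaw":0},{"dx":0,"dy":0.0031,"dz":-0.0055,"yaw":0},{"dx":0,"dy":0.0031,"dz":-0.0055,"yaw":0}])

```text
time_s: 23.07
tool_pos: [0.493, 0.1453, 0.1501]
tool_rot: [0.415, 0.91, 0.0, 0.001]
wrist_force: [5.3, -3.9, -3.2]
finger_gap: 0.094
```

```bash
python3 - <<'E'
from h import *
go(.4473,.1054,.0135,131)
h=np.array([.5795,.2208]); b=np.array([.4474,.106]); X=(h-b)/.175
o=env.get_obs(); d=(o['tool_pos'][:2]-b)@X; z=o['tool_pos'][2]-.0135
print(d,z,np.degrees(np.arctan2(z,.175-d)),np.hypot(z,.175-d))
shot('wrist','w20.png');shot('top','t20.png');shot('scene','s20.png'); im=cv2.imread('pics/s20.png'); cv2.imwrite('pics/s20z.png',cv2.resize(im[90:230,180:300],None,fx=5,fy=4.2,interpolation=cv2.INTER_CUBIC))
E
```

```text
now [0.493  0.1453 0.1501] ang 131.02 tilt [-9.0e-04  1.4e-03 -1.0e+00] gap 0.094 t 23.07 F [ 5.3 -3.9 -3.2]
dx -0.0000 dy -0.0609 dz 0.1366 yaw 0.0003 rows~3.6/0.0
0.06019590930289273 0.13664616762941637 49.964502362474896 0.17847171868000875
```

View pics/s20z.png

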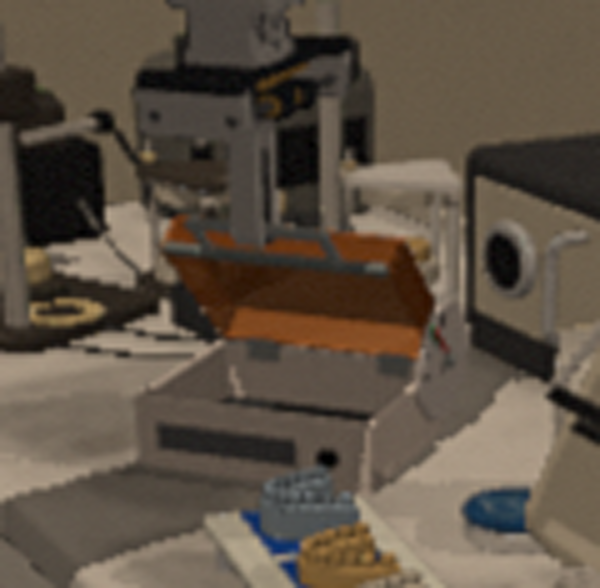

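View pics/w20.png

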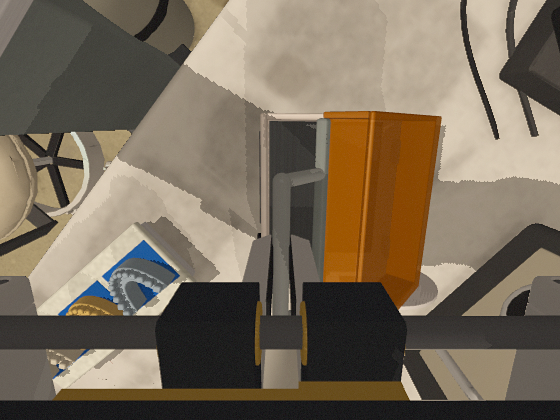

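View pics/t20.png

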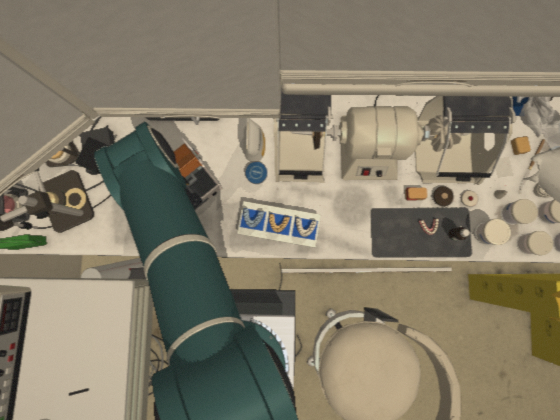

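Emit:
move_arm(rows=[{"dx":0,"dy":0,"dz":0,"yaw":0},{"dx":0,"dy":0,"dz":0,"yaw":0},{"dx":0,"dy":0,"dz":0,"yaw":0},{"dx":0,"dy":0,"dz":0,"yaw":0},{"dx":0,"dy":0,"dz":0,"yaw":0},{"dx":0,"dy":0,"dz":0,"yaw":0},{"dx":0,"dy":0,"dz":0,"yaw":0},{"dx":0,"dy":0,"dz":0,"yaw":0},{"dx":0,"dy":0,"dz":0,"yaw":0},{"dx":0,"dy":0,"dz":0,"yaw":0}])

```text
time_s: 24.05
tool_pos: [0.493, 0.1453, 0.1502]
tool_rot: [0.415, 0.91, 0.0, 0.001]
wrist_force: [5.2, -3.7, -3.7]
finger_gap: 0.094
```

```bash
python3 - <<'E'
from h import *
go(.4473,.1054,.0135,131); print(env.get_obs()['joint_velocities'].round(4))
shot('scene','s21.png'); im=cv2.imread('pics/s21.png'); cv2.imwrite('pics/s21z.png',cv2.resize(im[145:190,240:290],None,fx=12,fy=12,interpolation=cv2.INTER_CUBIC))
im=cv2.imread('pics/t20.png'); cv2.imwrite('pics/t20z.png',cv2.resize(im[185:260,225:335],None,fx=7,fy=7,interpolation=cv2.INTER_CUBIC))
# predicted dial: hinge axis at box y=-85
h=np.array([.5795,.2208,.066]);X=np.array([.7547,.6561,0]);Yb=np.array([-.6561,.7547,0])
c=h-.085*Yb
for a in (0,25,50,75): 
    t=np.radians(a); print(a,(w2px('scene',c+.05*(-np.cos(t)*X+np.sin(t)*np.array([0,0,1])))[0]-[240,145])*12)
print((w2px('scene',c)[0]-[240,145])*12)
E
```

```text
now [0.493  0.1453 0.1502] ang 131.02 tilt [-9.0e-04  1.4e-03 -1.0e+00] gap 0.094 t 24.05 F [ 5.2 -3.7 -3.7]
dx -0.0000 dy -0.0609 dz 0.1366 yaw 0.0003 rows~3.6/0.0
[-0.0009  0.0018  0.0009  0.0013 -0.0001 -0.001  -0.0008]
0 [271.35426228 415.95057295]
25 [277.17635482 340.29162832]
50 [292.9859991  267.69999118]
75 [315.47248179 213.00516293]
[328.73777536 356.62084483]
```

View pics/s21z.png

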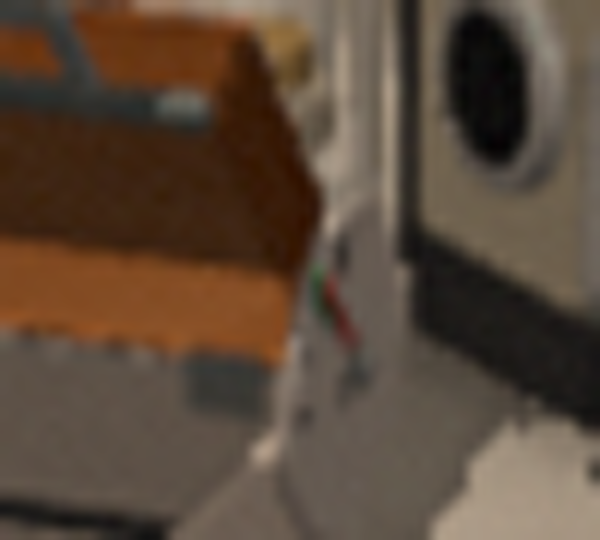

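View pics/t20z.png

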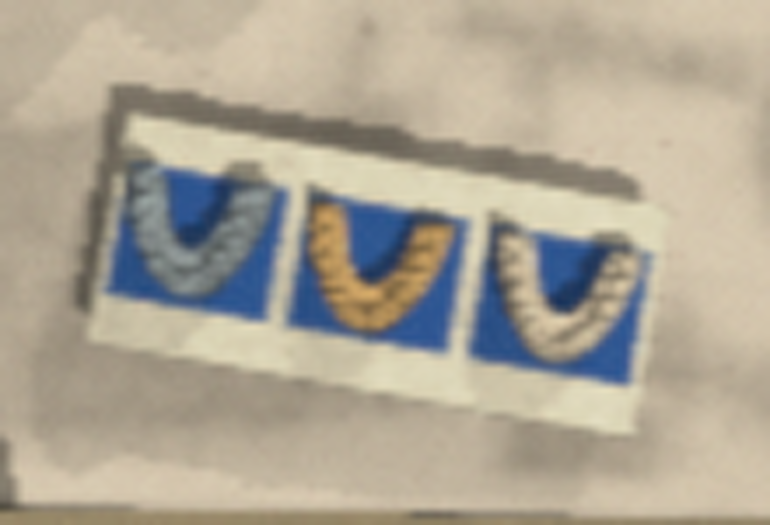

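```bash
python3 - <<'E'
from h import *
print(env.finish_job())
E
```

```text
the job is handed in; nothing more can be done
None
```

I placed the ivory cast on the right-hand (-y) rack place and the blue cast on the left-hand (+y) one. I let go of both, then lifted the hood by its bar to 50 degrees. I handed the job in at about 24 s while still gripping the bar at 30 N; no verdict came back.

**Last checks**
- **Casts:** the pictures show all three upright, square and in a row on their blue rectangles. Blue measured about 2 mm off its place along the rack's x axis, and ivory looked centred. I took no pose measurement of ivory after letting go.
- **Hood:** the red pointer lies on the green tick. The tool position alone gives 49 to 51 degrees, with a radius of 178 mm instead of 175 mm. Over the last second the arm was still and the finger opening stayed at 9 mm. The wrist force stayed at about 7 N; it peaked at about 30 N during the lift, and I corrected the path for that.
- **Other things:** the tin, compound bar and denture look unmoved in the pictures, but I did not measure them.

**What disagreed with the description:** the real fingertips sit about 36 mm above the reported TCP. Because of this my first attempt to grip the ivory cast closed above it without touching it. I then lowered every grasp by that amount, and the later grasps and placements confirmed it.

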